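# Weigh the stain-remover jar on the two-pan balance

### The job

Weigh the jar on the balance: load the empty pan with knobbed steel weights from the tray until the beam comes to rest level, or as near to level as these weights allow. The jar's mass is unknown and it must stand in its own pan at the end; set the weights down gently and upright, have every weight you do not need standing in the tray, and leave the other things alone.

Things in the scene. Friction and masses are not known exactly. Their poses are not given: they have to be found in the camera images.
- beam (a joint): beam tilt, rad: 0 level, + when the jar pan is high and the weight pan low; about -0.136 at the start (jar pan down on its stop), stops at +-0.136. A weak spring levels the beam: 25 g too much on one pan tilts it 0.022 rad, in proportion; about 150 g or more puts it on its stop. Where on a pan a load stands makes no difference. Damped: at rest within 1.5 s of a change.
- balance: grey two-pan balance fixed to the lid, base 100 x 300 x 26 mm, origin at the centre of its underside, y along the beam from weight pan to jar pan. Level, both pan floors are 95 mm above the origin. A dark pointer on the beam's middle stands before a white plate, 70 mm wide, with a 10 mm notch at the level position; top of both about 150 mm up.
- weight_pan (a point): centre of the floor (upper face) of the empty steel pan to be loaded, y = -110 mm of the balance, axes as its. Flat, 170 mm (x) by 100 mm (y), rim 3 mm high; stays horizontal, moves straight up and down 15 mm each way from level; 15 mm high at the start. It yields when pressed: the push that holds it at level equals the weight missing from it.
- jar_pan (a point): the same point of the other, equal pan, at y = +110 mm of the balance, on which the jar stands; 15 mm below level at the start.
- jar: closed small glass jar with a steel cap, 54 mm across and 85 mm tall, standing on the jar pan; origin at the centre of its underside. Its mass is hidden: anything from 310 to 570 g.
- tray: grey hard plastic tray fixed to the lid, 226 (x) by 156 (y) by 14 mm high, origin at the centre of its underside; floor 4 mm thick, walls and dividers 4 mm thick and 14 mm high. Six compartments centred at x = -74, 0, 74 and y = -37.5, 37.5 mm hold one thing each: four weights, the peg, the stick; which is where varies.
- w300: stainless steel weight of 300 g: an upright cylinder 40 mm across and 28 mm high with a knob 18 mm across on top, 40 mm tall in all; origin at the centre of its underside, z up. Stands in a compartment of the tray.
- w250: stainless steel weight of 250 g: an upright cylinder 34 mm across and 32 mm high with a knob 18 mm across on top, 44 mm tall in all; origin at the centre of its underside, z up. Stands in a compartment of the tray.
- w200: stainless steel weight of 200 g: an upright cylinder 28 mm across and 38 mm high with a knob 16 mm across on top, 50 mm tall in all; origin at the centre of its underside, z up. Stands in a compartment of the tray.
- w100: stainless steel weight of 100 g: an upright cylinder 20 mm across and 36 mm high with a knob 13 mm across on top, 47 mm tall in all; origin at the centre of its underside, z up. Stands in a compartment of the tray.
- peg: plain stainless steel peg without a knob, 12 mm across and 60 mm tall, upright in a compartment of the tray; not a weight. Origin at the centre of its underside.
- stick: capped plastic stain stick, 24 mm across and 56 mm tall, upright in a compartment of the tray; not a weight. Origin at the centre of its underside.
- spray: upright white spray bottle, 72 mm across and 210 mm tall, behind the work; bystander. Origin at the centre of its underside.
- tub: white round tub, 90 mm across and 110 mm tall, behind the work; bystander. Origin at the centre of its underside.
- cup: clear plastic measuring cup, 70 mm across and 60 mm tall, to one side; bystander. Origin at the centre of its underside.

How it is judged:
At the end, for the whole second after the job is handed in: The beam is at rest within 0.033 rad of level (about 37 g; each pan within 3.6 mm of level); the jar stands upright on its pan, its foot within 35 mm of the pan's centre; each of the four weights stands upright and at rest, either on the weight pan or in the tray (value of joint beam between -0.033 and 0.033 rad and velocity of joint beam between -0.05 and 0.05 rad/s and angle between each of jar, w300, w250, w200, w100's own z axis and vertical below 0.1 rad and distance between jar and jar_pan below 0.035 m and linear speed of each of w300, w250, w200, w100 below 0.02 m/s and ((x of w300 in the frame of weight_pan between -0.085 and 0.085 m and y of w300 in the frame of weight_pan between -0.05 and 0.05 m and z of w300 in the frame of weight_pan between -0.006 and 0.006 m) or (x of w300 in the frame of tray between -0.113 and 0.113 m and y of w300 in the frame of tray between -0.078 and 0.078 m and z of w300 in the frame of tray below 0.011 m)) and ((x of w250 in the frame of weight_pan between -0.085 and 0.085 m and y of w250 in the frame of weight_pan between -0.05 and 0.05 m and z of w250 in the frame of weight_pan between -0.006 and 0.006 m) or (x of w250 in the frame of tray between -0.113 and 0.113 m and y of w250 in the frame of tray between -0.078 and 0.078 m and z of w250 in the frame of tray below 0.011 m)) and ((x of w200 in the frame of weight_pan between -0.085 and 0.085 m and y of w200 in the frame of weight_pan between -0.05 and 0.05 m and z of w200 in the frame of weight_pan between -0.006 and 0.006 m) or (x of w200 in the frame of tray between -0.113 and 0.113 m and y of w200 in the frame of tray between -0.078 and 0.078 m and z of w200 in the frame of tray below 0.011 m)) and ((x of w100 in the frame of weight_pan between -0.085 and 0.085 m and y of w100 in the frame of weight_pan between -0.05 and 0.05 m and z of w100 in the frame of weight_pan between -0.006 and 0.006 m) or (x of w100 in the frame of tray between -0.113 and 0.113 m and y of w100 in the frame of tray between -0.078 and 0.078 m and z of w100 in the frame of tray below 0.011 m))); the robot touches nothing.
It fails at once if the peg or the stain stick is shifted by more than 30 mm or knocked over (distance of any of peg, stick from where it was at the start of the episode above 0.03 m or angle between any of peg, stick's own z axis and vertical above 0.5 rad).
It fails at once if the spray bottle, the tub or the measuring cup is shifted by more than 30 mm or knocked over (distance of any of spray, tub, cup from where it was at the start of the episode above 0.03 m or angle between any of spray, tub, cup's own z axis and vertical above 0.5 rad).
It fails at once if a weight is dropped onto the weight pan (let go and falling faster than 0.45 m/s, a fall of more than 10 mm) ((contact force between the fingers and w300 below 0.05 N and linear speed of w300 above 0.45 m/s and z of w300 in the frame of weight_pan below 0.15 m and x of w300 in the frame of weight_pan between -0.085 and 0.085 m and y of w300 in the frame of weight_pan between -0.05 and 0.05 m) or (contact force between the fingers and w250 below 0.05 N and linear speed of w250 above 0.45 m/s and z of w250 in the frame of weight_pan below 0.15 m and x of w250 in the frame of weight_pan between -0.085 and 0.085 m and y of w250 in the frame of weight_pan between -0.05 and 0.05 m) or (contact force between the fingers and w200 below 0.05 N and linear speed of w200 above 0.45 m/s and z of w200 in the frame of weight_pan below 0.15 m and x of w200 in the frame of weight_pan between -0.085 and 0.085 m and y of w200 in the frame of weight_pan between -0.05 and 0.05 m) or (contact force between the fingers and w100 below 0.05 N and linear speed of w100 above 0.45 m/s and z of w100 in the frame of weight_pan below 0.15 m and x of w100 in the frame of weight_pan between -0.085 and 0.085 m and y of w100 in the frame of weight_pan between -0.05 and 0.05 m)).
It also fails if it takes over 70 s, if anything falls off the work surface, if the arm or the gripper's body presses on something with over 40 N, if the wrist force passes 120 N, or if a joint passes its speed limit or range.

### The arm

A 6-joint arm with a two-finger parallel gripper is mounted at the origin on the work surface. World frame = base frame: x ahead of the robot, y to its left, z up, the work surface at z = 0. Lengths are in m, angles in rad, forces in N, time in s.
With the tool pointing down it reaches from about 0.425 to 0.95 m from the base axis. Payload 3.5 kg.
Tool frame: the origin (TCP) lies at the very end of the fingers, on their centre line; the grasp point (between the pads) lies 19 mm behind it; z points along the fingers, y is the line along which they close (so a half turn about z gives the same grasp; the last joint's range is limited). The gripper opens to 85 mm and grips with 20 to 120 N. Pads are 22 mm wide; open, the fingers measure 114 mm over their backs; the gripper's body (76 mm by 85 mm) begins 54 mm behind the grasp point. The pads swing forward as they close: fully open they stand 13 mm farther back than shut.
Start: joints at [-1.421, 0.286, 1.577, -0, 1.279, -0.15], TCP at [0.199, -0.645, 0.231] pointing down, gripper open.
Joint ranges: [-2.77, 2.77], [-0.9, 2.22], [0.21, 2.48], [-1.53, 4.67], [0.24, 2.81], [-2.84, 2.84]. Speed limits (rad/s): [2.79, 2.79, 3.14, 3.14, 3.14, 3.14].

### API

Orientations are given as a unit quaternion [x, y, z, w].
In Python, from plant import ctrl, optics, sign_off gives the robot as it stands.
- The arm moves only by the shell command python3 -m creep 'ROWS' [FORCE]. ROWS is JSON, a list of rows, each an object of numbers: "x", "y", "z": the shift along the tool's x, y, z in mm; "rx", "ry", "rz": the turn, a rotation vector about the tool's x, y, z in degrees; "grip": the opening, from 0 (shut) to 1 (fully open). In form: [{"x": .., "y": .., "z": .., "rx": .., "ry": .., "rz": .., "grip": ..}, ...]. A call has exactly 10 rows; each row shifts and turns the commanded pose from where the row before left it, along the tool's axes as they then stand; what a row does not reach is not made up. A row lasts 1/12 s, in which the tool goes at most 41.7 mm and 7.16 degrees, less where a joint would pass 70% of its speed; a pose out of reach is approached as far as the arm can. A call with a gripper value outside its range is refused whole. The fingers move at their own pace and stop on an object; FORCE is the grip in N (left out, the last holds). Time passes only in rows, so rows that do not move let the fingers close, or fill a call up. It gives the time, the measured TCP pose, the force, the opening and the grip force at its end, in the units of the state.
- ctrl.get_state(): the state, without advancing time (a new reading comes with each control period).
- optics.read_camera(name): name is "side" or "top"; returns a dict with "color" (480x640x3 uint8, blue, green, red), "K" (3x3 intrinsics, pixels), "R" (3x3) and "t" (3): a world point X has camera coordinates R X + t. Camera axes: x right, y down, z forward; pixel columns grow to the right and rows downward; lengths in m; the calibration is good to about 2 mm. A picture is of the moment at which its call begins. There is no depth.
- sign_off(): hands the job in; it is judged then, once.
The state is a dict: "time": time; "qpos": joint angles; "dq": joint speeds; "joint_efforts": joint torques, N m; "eef_pos": TCP position; "tcp_rot": TCP orientation; "contact_force": force on the tool from outside, world axes, zero at the start; "wrist_torque": the same for the moment, N m; "opening": opening from 0.0 (shut) to 1.0 (fully open); "finger_force": force on a finger pad.
Only numpy, scipy, OpenCV 4.12 (cv2) and the standard library are available. Lean on these libraries where they do the work, as an engineer would, in place of code of your own. Each camera call takes 0.05 s, during which the arm holds its last target. There are 200 camera calls.

## Working session

There is one attempt and no reset: what is moved stays moved. The work goes in short steps, Python scripts to look and compute and a shell command to move; the robot and the scene stay as the last step left them, time stands still between calls to the robot, and variables do not carry over. Pictures are saved under pics/ and viewed, at most 10 in all, crops included, and the job is handed in when it is done.

```bash
mkdir -p pics
python3 - <<'E'
from plant import ctrl, optics
import cv2
s=ctrl.get_state(); print(s['time'],s['eef_pos'],s['tcp_rot'],s['opening'])
for n in ('side','top'):
    c=optics.read_camera(n); cv2.imwrite(f'pics/{n}0.png',c['color']); print(n,c['K'].tolist(),c['R'].round(4).tolist(),c['t'].round(4).tolist(), (-c['R'].T@c['t']).round(3))
E
```

```text
0.0 [ 0.19927927 -0.6442213   0.22994814] [ 9.88784035e-01  1.49347727e-01  9.52050721e-06 -1.17799935e-03] 0.9981698565934181
side [[591.1275350011316, 0.0, 318.02410247044486], [0.0, 591.1275350011316, 248.1555884776099], [0.0, 0.0, 1.0]] [[0.8705, -0.4918, 0.017], [-0.3556, -0.6526, -0.669], [0.3402, 0.5763, -0.743]] [-0.4532, 0.2776, 1.1304] [ 0.109 -0.693  1.033]
top [[442.820632707989, 0.0, 322.87031076702016], [0.0, 442.820632707989, 238.27546419127444], [0.0, 0.0, 1.0]] [[0.0236, -0.9997, 0.0118], [-0.9906, -0.025, -0.1348], [0.135, -0.0085, -0.9908]] [0.0079, 0.5304, 1.158] [0.369 0.031 1.219]
```

View pics/side0.png

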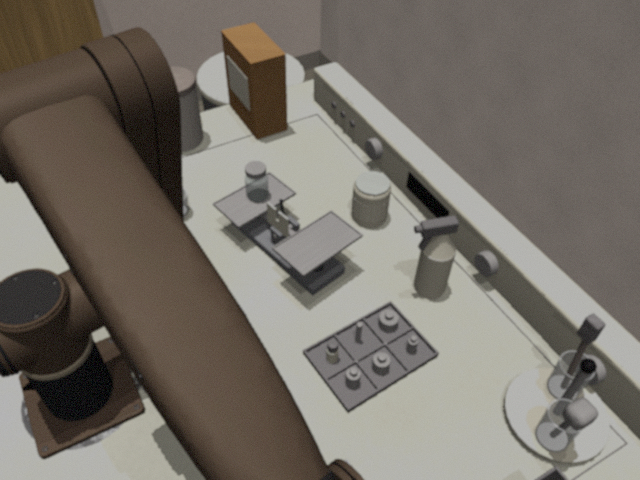

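View pics/top0.png

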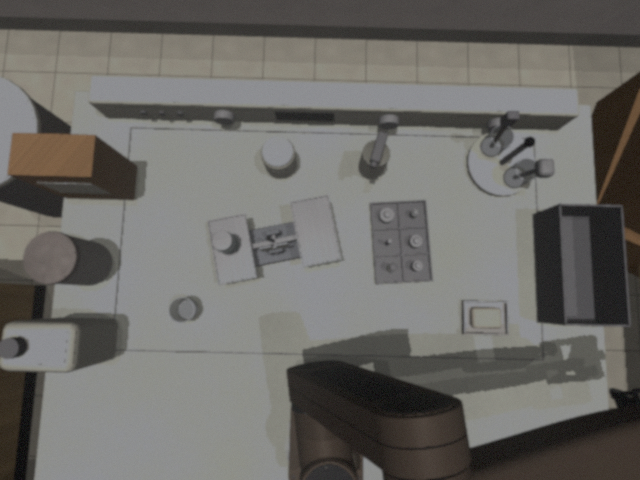

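The side view shows the tray at about (370,355) and the balance at about (285,230) with the jar at (257,180). The top view shows the tray at about (401,242), the weight pan at (317,231) and the jar at (228,241). I'll enlarge both to identify the weights.

Run:
```python
import cv2
a=cv2.imread('pics/top0.png')[180:300,190:440]; cv2.imwrite('pics/topc.png',cv2.resize(a,None,fx=3.2,fy=3.2,interpolation=cv2.INTER_CUBIC))
a=cv2.imread('pics/side0.png')[290:420,290:450]; cv2.imwrite('pics/sidec.png',cv2.resize(a,None,fx=4.5,fy=4.5,interpolation=cv2.INTER_CUBIC))
```

```text
(no output)
```

View pics/topc.png

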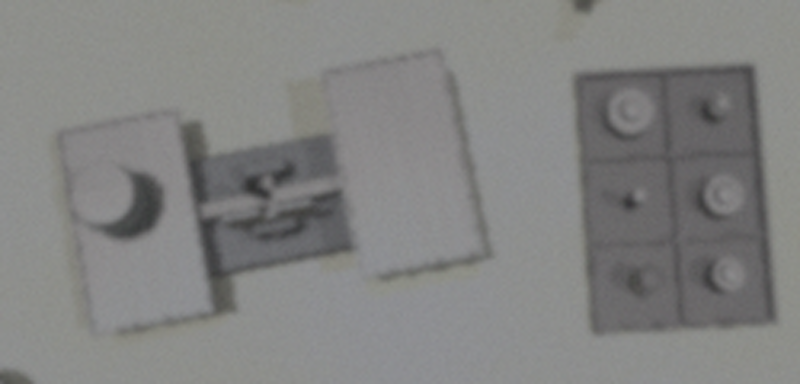

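View pics/sidec.png

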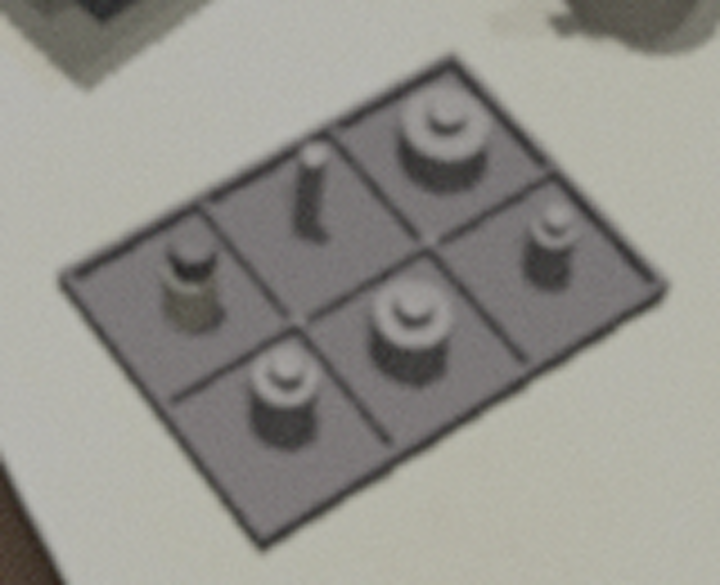

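Top crop: w300 is at (630,110), w100 at (717,102), w250 at (722,194) and w200 at (725,272). The peg is at (638,198), the stick at (640,280), and the weight pan corners run (325,71) to (491,257). The side crop agrees. Next I'll triangulate.

```bash
cat > h.py <<'E'
import numpy as np
from plant import ctrl, optics
from scipy.spatial.transform import Rotation as Ro
def ray(c,p):
    d=c['R'].T@np.linalg.inv(c['K'])@[p[0],p[1],1.]; return -c['R'].T@c['t'], d/np.linalg.norm(d)
def plane(c,p,z):
    o,d=ray(c,p); return (o+d*(z-o[2])/d[2])
def tri(rs):
    A=0;b=0
    for o,d in rs:
        M=np.eye(3)-np.outer(d,d); A=A+M; b=b+M@o
    return np.linalg.solve(A,b)
def go(x,y,z,yaw=None):
    "shift in tool axes mm, turn deg to yaw of tool y-axis line (half-turn ambiguous)"
    s=ctrl.get_state(); R=Ro.from_quat(s['tcp_rot']); 
    a=np.arctan2(*R.as_matrix()[:2,1][::-1]); 
    print('tcp',s['eef_pos'].round(4),'yaw',np.degrees(a).round(1),'q6',s['qpos'][5].round(2),'t',s['time'])
    print('shift mm',((R.inv().apply(np.array([x,y,z])-s['eef_pos']))*1000).round(1))
    if yaw is not None: print('rz', [(-((yaw-np.degrees(a)+90)%180-90)).round(1)])
E
python3 - <<'E'
from h import *
T=optics.read_camera('top');S=optics.read_camera('side')
t=lambda p:(p[0]/3.2+190-.35,p[1]/3.2+180-.35); s=lambda p:(p[0]/4.5+290-.4,p[1]/4.5+290-.4)
for n,a,b,h in [('w300',(630,110),(447,115),.044),('w100',(717,102),(557,217),.051),('w250',(722,194),(415,308),.048),('w200',(725,272),(289,370),.054),
  ('c1',(577,73),(452,57),.014),('c2',(752,66),(665,287),.014),('c3',(775,322),(262,548),.014),('c4',(594,332),(62,280),.014)]:
    print(n,tri([ray(T,t(a)),ray(S,s(b))]).round(4),plane(T,t(a),h)[:2].round(4),plane(S,s(b),h)[:2].round(4))
P=[plane(T,t(p),.113)[:2] for p in [(325,71),(440,50),(491,257),(372,277)]]
sc=[plane(S,p,.113)[:2] for p in [(329.5,215),(361.5,237),(311.5,270.5),(276,247.5)]]
print(np.round(P,4),np.mean(P,0));print(np.round(sc,4),np.mean(sc,0)); d=P[0]-P[3]; print(np.degrees(np.arctan2(d[1],d[0])))
E
```

```text
w300 [ 0.6019 -0.1512  0.0353] [ 0.5994 -0.1495] [ 0.5984 -0.1562]
w100 [ 0.6098 -0.2241  0.0421] [ 0.6067 -0.2216] [ 0.6067 -0.2287]
w250 [ 0.532  -0.2294  0.0353] [ 0.5292 -0.2261] [ 0.5277 -0.2356]
w200 [ 0.4661 -0.2308  0.0397] [ 0.4635 -0.227 ] [ 0.4624 -0.2379]
c1 [ 0.6383 -0.1087  0.0066] [ 0.6368 -0.1078] [ 0.6344 -0.1129]
c2 [ 0.6489 -0.262   0.0077] [ 0.647  -0.2603] [ 0.6461 -0.2648]
c3 [ 0.4259 -0.2808  0.0042] [ 0.4253 -0.2782] [ 0.4231 -0.2848]
c4 [ 0.4143 -0.126   0.004 ] [ 0.4131 -0.1243] [ 0.4122 -0.1318]
[[ 0.6111  0.1043]
 [ 0.6306  0.0132]
 [ 0.466  -0.0304]
 [ 0.448   0.0622]] [0.53893219 0.03732688]
[[ 0.6008  0.0944]
 [ 0.6274  0.0042]
 [ 0.4885 -0.026 ]
 [ 0.4537  0.0644]] [0.54261543 0.03424563]
14.477190170618943
```

Run:
```python
from h import *
go(.5285,-.231,.110,94)
```

```text
tcp [ 0.1993 -0.6445  0.2304] yaw -72.8 q6 -0.15 t 0.2
shift mm [ 436.6 -297.6  121. ]
rz [np.float64(13.2)]
```

```bash
python3 -m creep '[{"x":31,"y":-21,"z":4,"grip":0.75},{"x":31,"y":-21,"z":4,"grip":0.75},{"x":31,"y":-21,"z":4,"grip":0.75},{"x":31,"y":-21,"z":4,"grip":0.75},{"x":31,"y":-21,"z":4,"grip":0.75},{"x":31,"y":-21,"z":4,"grip":0.75},{"x":31,"y":-21,"z":4,"grip":0.75},{"x":31,"y":-21,"z":4,"grip":0.75},{"x":31,"y":-21,"z":4,"grip":0.75},{"x":31,"y":-21,"z":4,"grip":0.75}]' 60; python3 -c "
from h import *
go(.5285,-.231,.110,94)"
```

```text
tcp [ 0.1993 -0.6445  0.2304] yaw -72.8 q6 -0.15 t 0.2
shift mm [ 436.6 -297.6  121. ]
rz [np.float64(13.2)]$[0]: bad value
```

```bash
python3 -m creep '[{"x":31,"y":-21,"z":4,"rx":0,"ry":0,"rz":0,"grip":0.75},{"x":31,"y":-21,"z":4,"rx":0,"ry":0,"rz":0,"grip":0.75},{"x":31,"y":-21,"z":4,"rx":0,"ry":0,"rz":0,"grip":0.75},{"x":31,"y":-21,"z":4,"rx":0,"ry":0,"rz":0,"grip":0.75},{"x":31,"y":-21,"z":4,"rx":0,"ry":0,"rz":0,"grip":0.75},{"x":31,"y":-21,"z":4,"rx":0,"ry":0,"rz":0,"grip":0.75},{"x":31,"y":-21,"z":4,"rx":0,"ry":0,"rz":0,"grip":0.75},{"x":31,"y":-21,"z":4,"rx":0,"ry":0,"rz":0,"grip":0.75},{"x":31,"y":-21,"z":4,"rx":0,"ry":0,"rz":0,"grip":0.75},{"x":31,"y":-21,"z":4,"rx":0,"ry":0,"rz":0,"grip":0.75}]' 60; python3 -c "
from h import *
go(.5285,-.231,.110,94)"
```

```text
time: 1.03
eef_pos: [0.4343, -0.351, 0.1911]
tcp_rot: [0.989, 0.149, 0.0, 0.0]
contact_force: [-0.1, -0.3, -0.8]
opening: 0.749
finger_force: 0.0
tcp [ 0.4343 -0.351   0.1911] yaw -72.8 q6 0.41 t 1.0333
shift mm [125.4 -86.8  81.1]
rz [np.float64(13.2)]
```

```bash
python3 -m creep '[{"x":25,"y":-17.4,"z":10,"rx":0,"ry":0,"rz":0,"grip":0.75},{"x":25,"y":-17.4,"z":10,"rx":0,"ry":0,"rz":0,"grip":0.75},{"x":25,"y":-17.4,"z":20,"rx":0,"ry":0,"rz":0,"grip":0.75},{"x":25,"y":-17.3,"z":20,"rx":0,"ry":0,"rz":0,"grip":0.75},{"x":25.4,"y":-17.3,"z":21,"rx":0,"ry":0,"rz":0,"grip":0.75},{"x":0,"y":0,"z":0,"rx":0,"ry":0,"rz":6.6,"grip":0.75},{"x":0,"y":0,"z":0,"rx":0,"ry":0,"rz":6.6,"grip":0.75},{"x":0,"y":0,"z":0,"rx":0,"ry":0,"rz":0,"grip":0.75},{"x":0,"y":0,"z":0,"rx":0,"ry":0,"rz":0,"grip":0.75},{"x":0,"y":0,"z":0,"rx":0,"ry":0,"rz":0,"grip":0.75}]' 60; python3 -c "
from h import *
import cv2
go(.5285,-.231,.020,94)
c=optics.read_camera('side');cv2.imwrite('pics/a.png',cv2.resize(c['color'][200:420,260:470],None,fx=2.7,fy=2.7,interpolation=cv2.INTER_CUBIC))"
```

```text
time: 1.87
eef_pos: [0.5277, -0.2331, 0.1106]
tcp_rot: [0.999, 0.036, 0.0, 0.0]
contact_force: [1.4, -0.6, -0.5]
opening: 0.75
finger_force: 0.0
tcp [ 0.5277 -0.2331  0.1106] yaw -85.9 q6 0.91 t 1.8667
shift mm [ 0.9 -2.  90.6]
rz [np.float64(0.1)]
```

View pics/a.png

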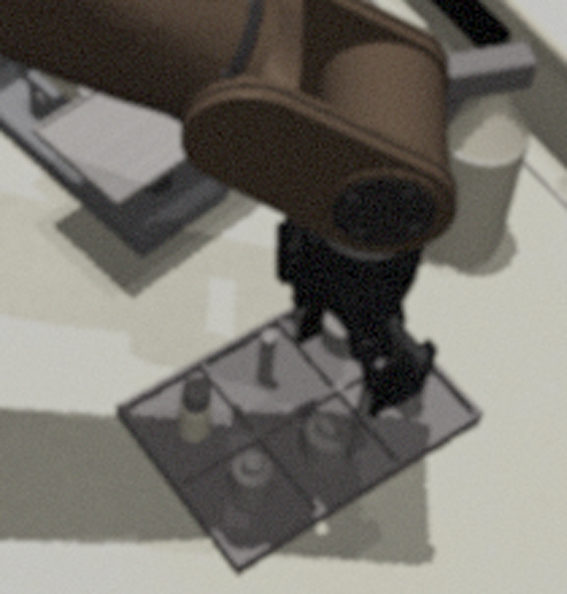

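The fingertips are at crop (378,413) and (303,338), straddling w250 at (330,430) from above. I'll compare the projected TCP with that midpoint to check the side camera's bias.

```bash
python3 -c "
from h import *
c=optics.read_camera('side');t=optics.read_camera('top')
for X in ([.5277,-.2331,.1106],[.5277+.0025,-.2331+.037,.1106],[.5277-.0025,-.2331-.037,.1106],[.5285,-.231,.048]):
  p=c['K']@(c['R']@X+c['t']);p=p[:2]/p[2];print(p,(p-[260,200])*2.7)
"
```

```text
[384.35982969 339.0380306 ] [335.77154017 375.40268263]
[374.55181668 323.96514378] [309.28990503 334.70588822]
[394.57390753 354.73495504] [363.34955033 417.78437861]
[380.84341672 356.04940575] [326.27722514 421.33339553]
```

```bash
python3 -m creep '[{"x":1,"y":-2,"z":30,"rx":0,"ry":0,"rz":0,"grip":0.75},{"x":0,"y":0,"z":30,"rx":0,"ry":0,"rz":0,"grip":0.75},{"x":0,"y":0,"z":20,"rx":0,"ry":0,"rz":0,"grip":0.75},{"x":0,"y":0,"z":10,"rx":0,"ry":0,"rz":0,"grip":0.75},{"x":0,"y":0,"z":0,"rx":0,"ry":0,"rz":0,"grip":0.75},{"x":0,"y":0,"z":0,"rx":0,"ry":0,"rz":0,"grip":0.3},{"x":0,"y":0,"z":0,"rx":0,"ry":0,"rz":0,"grip":0.3},{"x":0,"y":0,"z":0,"rx":0,"ry":0,"rz":0,"grip":0.3},{"x":0,"y":0,"z":0,"rx":0,"ry":0,"rz":0,"grip":0.3},{"x":0,"y":0,"z":0,"rx":0,"ry":0,"rz":0,"grip":0.3}]' 40
```

```text
time: 2.85
eef_pos: [0.5301, -0.2317, 0.0226]
tcp_rot: [0.999, 0.035, 0.002, 0.001]
contact_force: [0.1, 0.5, 5.6]
opening: 0.376
finger_force: 40.4
```

```bash
python3 -m creep '[{"x":0,"y":0,"z":-10,"rx":0,"ry":0,"rz":0,"grip":0.3},{"x":0,"y":0,"z":-20,"rx":0,"ry":0,"rz":0,"grip":0.3},{"x":0,"y":0,"z":-30,"rx":0,"ry":0,"rz":0,"grip":0.3},{"x":0,"y":0,"z":-35,"rx":0,"ry":0,"rz":0,"grip":0.3},{"x":0,"y":0,"z":-35,"rx":0,"ry":0,"rz":0,"grip":0.3},{"x":0,"y":0,"z":-20,"rx":0,"ry":0,"rz":0,"grip":0.3},{"x":0,"y":-35,"z":0,"rx":0,"ry":0,"rz":0,"grip":0.3},{"x":0,"y":-35,"z":0,"rx":0,"ry":0,"rz":0,"grip":0.3},{"x":0,"y":-35,"z":0,"rx":0,"ry":0,"rz":0,"grip":0.3},{"x":0,"y":-35,"z":0,"rx":0,"ry":0,"rz":0,"grip":0.3}]' 60; python3 -c "
from h import *
c=np.array([.5407,.0358]);a=np.radians(14.5)
for k in (-.05,0,.05): print(k,c+k*np.array([np.cos(a),np.sin(a)]))
go(*c,.17,104.5)"
```

```text
time: 3.68
eef_pos: [0.5176, -0.0894, 0.1699]
tcp_rot: [0.999, 0.034, -0.001, -0.0]
contact_force: [0.4, 1.1, -1.3]
opening: 0.37
finger_force: 60.2
-0.05 [0.49229262 0.023281  ]
0 [0.5407 0.0358]
0.05 [0.58910738 0.048319  ]
tcp [ 0.5176 -0.0894  0.1699] yaw -86.1 q6 1.14 t 3.6833
shift mm [  31.6 -123.3   -0. ]
rz [np.float64(-10.6)]
```

```bash
python3 -m creep '[{"x":7.9,"y":-30.8,"z":0,"rx":0,"ry":0,"rz":0,"grip":0.3},{"x":7.9,"y":-30.8,"z":0,"rx":0,"ry":0,"rz":0,"grip":0.3},{"x":7.9,"y":-30.8,"z":0,"rx":0,"ry":0,"rz":0,"grip":0.3},{"x":7.9,"y":-30.9,"z":0,"rx":0,"ry":0,"rz":0,"grip":0.3},{"x":0,"y":0,"z":0,"rx":0,"ry":0,"rz":-5.3,"grip":0.3},{"x":0,"y":0,"z":0,"rx":0,"ry":0,"rz":-5.3,"grip":0.3},{"x":0,"y":0,"z":15,"rx":0,"ry":0,"rz":0,"grip":0.3},{"x":0,"y":0,"z":15,"rx":0,"ry":0,"rz":0,"grip":0.3},{"x":0,"y":0,"z":5,"rx":0,"ry":0,"rz":0,"grip":0.3},{"x":0,"y":0,"z":0,"rx":0,"ry":0,"rz":0,"grip":0.3}]' 60; python3 -c "
from h import *
import cv2
go(.5407,.0358,.127,104.5); print(ctrl.get_state()['contact_force'])
c=optics.read_camera('side');cv2.imwrite('pics/b.png',cv2.resize(c['color'][130:350,200:420],None,fx=2.7,fy=2.7,interpolation=cv2.INTER_CUBIC))"
```

```text
time: 4.52
eef_pos: [0.5396, 0.0345, 0.1329]
tcp_rot: [0.992, 0.127, -0.003, -0.001]
contact_force: [0.4, -0.4, -2.7]
opening: 0.371
finger_force: 60.3
tcp [0.5396 0.0345 0.1329] yaw -75.4 q6 1.19 t 4.5167
shift mm [ 1.4 -1.   5.9]
rz [np.float64(0.1)]
[ 0.44731204 -0.36219336 -2.74103908]
```

View pics/b.png

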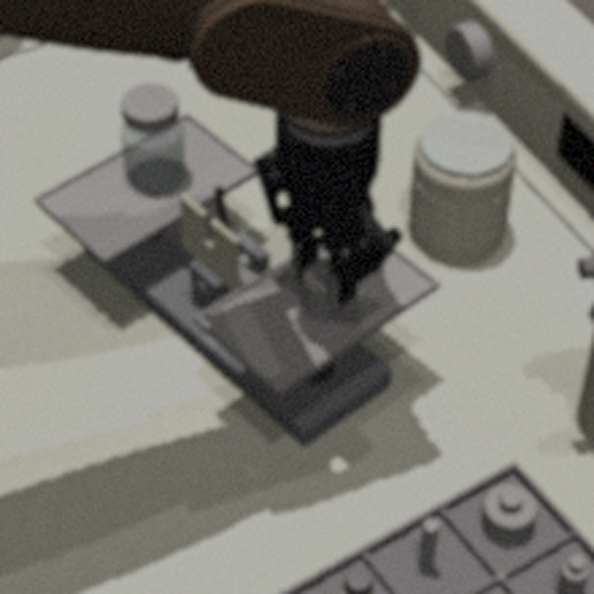

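The weight hangs upright in the fingers just over the middle of the pan, at about crop (322,290).

```bash
python3 -m creep '[{"x":0,"y":0,"z":2,"rx":0,"ry":0,"rz":0,"grip":0.3},{"x":0,"y":0,"z":1,"rx":0,"ry":0,"rz":0,"grip":0.3},{"x":0,"y":0,"z":1,"rx":0,"ry":0,"rz":0,"grip":0.3},{"x":0,"y":0,"z":0,"rx":0,"ry":0,"rz":0,"grip":0.3},{"x":0,"y":0,"z":0,"rx":0,"ry":0,"rz":0,"grip":0.3},{"x":0,"y":0,"z":0,"rx":0,"ry":0,"rz":0,"grip":0.3},{"x":0,"y":0,"z":0,"rx":0,"ry":0,"rz":0,"grip":0.3},{"x":0,"y":0,"z":0,"rx":0,"ry":0,"rz":0,"grip":0.3},{"x":0,"y":0,"z":0,"rx":0,"ry":0,"rz":0,"grip":0.3},{"x":0,"y":0,"z":0,"rx":0,"ry":0,"rz":0,"grip":0.3}]' 60
```

```text
time: 5.4
eef_pos: [0.5418, 0.0342, 0.1313]
tcp_rot: [0.992, 0.127, 0.0, -0.0]
contact_force: [0.1, 0.3, -2.9]
opening: 0.371
finger_force: 60.3
```

```bash
python3 -m creep '[{"x":0,"y":0,"z":1,"rx":0,"ry":0,"rz":0,"grip":0.3},{"x":0,"y":0,"z":1,"rx":0,"ry":0,"rz":0,"grip":0.3},{"x":0,"y":0,"z":1,"rx":0,"ry":0,"rz":0,"grip":0.3},{"x":0,"y":0,"z":1,"rx":0,"ry":0,"rz":0,"grip":0.3},{"x":0,"y":0,"z":0,"rx":0,"ry":0,"rz":0,"grip":0.3},{"x":0,"y":0,"z":0,"rx":0,"ry":0,"rz":0,"grip":0.3},{"x":0,"y":0,"z":0,"rx":0,"ry":0,"rz":0,"grip":0.3},{"x":0,"y":0,"z":0,"rx":0,"ry":0,"rz":0,"grip":0.3},{"x":0,"y":0,"z":0,"rx":0,"ry":0,"rz":0,"grip":0.3},{"x":0,"y":0,"z":0,"rx":0,"ry":0,"rz":0,"grip":0.3}]' 60
```

```text
time: 6.23
eef_pos: [0.5418, 0.0342, 0.1274]
tcp_rot: [0.992, 0.127, 0.0, 0.0]
contact_force: [-2.1, 0.1, 0.8]
opening: 0.368
finger_force: 60.4
```

```bash
python3 -m creep '[{"x":0,"y":0,"z":0,"rx":0,"ry":0,"rz":0,"grip":0.65},{"x":0,"y":0,"z":0,"rx":0,"ry":0,"rz":0,"grip":0.65},{"x":0,"y":0,"z":0,"rx":0,"ry":0,"rz":0,"grip":0.65},{"x":0,"y":0,"z":-5,"rx":0,"ry":0,"rz":0,"grip":0.65},{"x":0,"y":0,"z":-20,"rx":0,"ry":0,"rz":0,"grip":0.65},{"x":0,"y":0,"z":-35,"rx":0,"ry":0,"rz":0,"grip":0.65},{"x":0,"y":20,"z":-10,"rx":0,"ry":0,"rz":0,"grip":0.65},{"x":0,"y":35,"z":0,"rx":0,"ry":0,"rz":0,"grip":0.7},{"x":0,"y":35,"z":0,"rx":0,"ry":0,"rz":0,"grip":0.7},{"x":0,"y":35,"z":0,"rx":0,"ry":0,"rz":0,"grip":0.7}]' 60;  python3 -c "
from h import *
go(.463,-.2325,.11,94)"
```

```text
time: 7.07
eef_pos: [0.574, -0.0879, 0.1987]
tcp_rot: [0.992, 0.127, 0.001, 0.001]
contact_force: [0.1, -0.3, 0.4]
opening: 0.696
finger_force: 0.0
tcp [ 0.574  -0.0879  0.1987] yaw -75.4 q6 0.99 t 7.0667
shift mm [-144.1  111.7   88.6]
rz [np.float64(10.6)]
```

```bash
python3 -m creep '[{"x":-24,"y":18.6,"z":10,"rx":0,"ry":0,"rz":0,"grip":0.7},{"x":-24,"y":18.6,"z":10,"rx":0,"ry":0,"rz":0,"grip":0.7},{"x":-24,"y":18.6,"z":15,"rx":0,"ry":0,"rz":0,"grip":0.7},{"x":-24,"y":18.6,"z":15,"rx":0,"ry":0,"rz":0,"grip":0.7},{"x":-24,"y":18.6,"z":20,"rx":0,"ry":0,"rz":0,"grip":0.7},{"x":-24,"y":18.7,"z":18.6,"rx":0,"ry":0,"rz":0,"grip":0.7},{"x":0,"y":0,"z":0,"rx":0,"ry":0,"rz":5.3,"grip":0.7},{"x":0,"y":0,"z":0,"rx":0,"ry":0,"rz":5.3,"grip":0.7},{"x":0,"y":0,"z":0,"rx":0,"ry":0,"rz":0,"grip":0.7},{"x":0,"y":0,"z":0,"rx":0,"ry":0,"rz":0,"grip":0.7}]' 60;  python3 -c "
from h import *
import cv2
go(.463,-.2325,.02,94)
t=optics.read_camera('top');cv2.imwrite('pics/t2.png',t['color'])
c=optics.read_camera('side');cv2.imwrite('pics/c0.png',c['color']);cv2.imwrite('pics/c.png',cv2.resize(c['color'][140:400,200:440],None,fx=2.3,fy=2.3,interpolation=cv2.INTER_CUBIC))"
```

```text
time: 7.9
eef_pos: [0.4623, -0.2315, 0.1092]
tcp_rot: [0.999, 0.036, 0.0, 0.0]
contact_force: [0.4, -0.2, 0.5]
opening: 0.702
finger_force: 0.0
tcp [ 0.4623 -0.2315  0.1092] yaw -85.9 q6 0.84 t 7.9
shift mm [ 0.6  1.  89.2]
rz [np.float64(0.1)]
```

View pics/c.png

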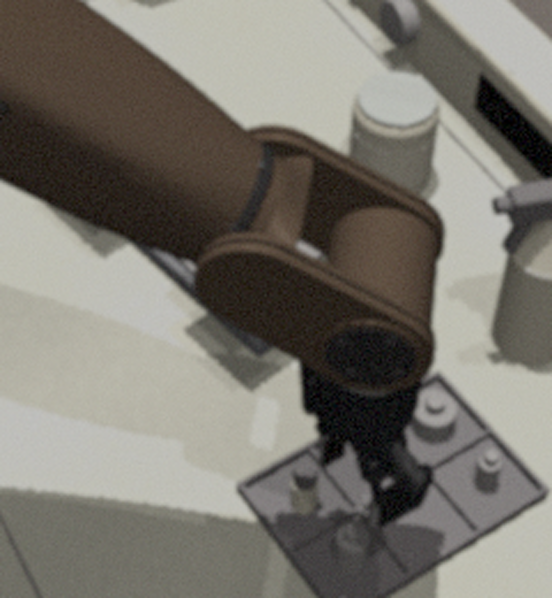

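The arm hides the balance in this view, but the gripper is right over w200 at crop (352,540). With 250+200 g on the pan, one reading covers the whole jar range, so I'll load w200 next.

```bash
python3 -m creep '[{"x":0.5,"y":1,"z":30,"rx":0,"ry":0,"rz":0,"grip":0.7},{"x":0,"y":0,"z":30,"rx":0,"ry":0,"rz":0,"grip":0.7},{"x":0,"y":0,"z":20,"rx":0,"ry":0,"rz":0,"grip":0.7},{"x":0,"y":0,"z":9,"rx":0,"ry":0,"rz":0,"grip":0.7},{"x":0,"y":0,"z":0,"rx":0,"ry":0,"rz":0,"grip":0.7},{"x":0,"y":0,"z":0,"rx":0,"ry":0,"rz":0,"grip":0.2},{"x":0,"y":0,"z":0,"rx":0,"ry":0,"rz":0,"grip":0.2},{"x":0,"y":0,"z":0,"rx":0,"ry":0,"rz":0,"grip":0.2},{"x":0,"y":0,"z":0,"rx":0,"ry":0,"rz":0,"grip":0.2},{"x":0,"y":0,"z":0,"rx":0,"ry":0,"rz":0,"grip":0.2}]' 60
python3 -m creep '[{"x":0,"y":0,"z":-10,"rx":0,"ry":0,"rz":0,"grip":0.2},{"x":0,"y":0,"z":-20,"rx":0,"ry":0,"rz":0,"grip":0.2},{"x":0,"y":0,"z":-35,"rx":0,"ry":0,"rz":0,"grip":0.2},{"x":0,"y":0,"z":-35,"rx":0,"ry":0,"rz":0,"grip":0.2},{"x":0,"y":0,"z":-35,"rx":0,"ry":0,"rz":0,"grip":0.2},{"x":0,"y":0,"z":-20,"rx":0,"ry":0,"rz":0,"grip":0.2},{"x":0,"y":-30,"z":-5,"rx":0,"ry":0,"rz":0,"grip":0.2},{"x":0,"y":-35,"z":0,"rx":0,"ry":0,"rz":0,"grip":0.2},{"x":0,"y":-35,"z":0,"rx":0,"ry":0,"rz":0,"grip":0.2},{"x":0,"y":-35,"z":0,"rx":0,"ry":0,"rz":0,"grip":0.2}]' 60
python3 -c "
from h import *
go(.4923,.0233,.18,104.5)"
```

```text
time: 8.83
eef_pos: [0.4641, -0.2331, 0.0219]
tcp_rot: [0.999, 0.035, 0.002, 0.001]
contact_force: [0.5, 0.4, 6.6]
opening: 0.305
finger_force: 59.5
time: 9.67
eef_pos: [0.4522, -0.096, 0.1799]
tcp_rot: [0.999, 0.034, -0.0, -0.0]
contact_force: [0.2, 0.6, -2.5]
opening: 0.304
finger_force: 59.5
tcp [ 0.4522 -0.096   0.1799] yaw -86.1 q6 1.07 t 9.6667
shift mm [ 4.810e+01 -1.163e+02 -1.000e-01]
rz [np.float64(-10.6)]
```

```bash
python3 -m creep '[{"x":12,"y":-29,"z":0,"rx":0,"ry":0,"rz":0,"grip":0.2},{"x":12,"y":-29,"z":0,"rx":0,"ry":0,"rz":0,"grip":0.2},{"x":12,"y":-29,"z":0,"rx":0,"ry":0,"rz":0,"grip":0.2},{"x":12,"y":-29.3,"z":0,"rx":0,"ry":0,"rz":0,"grip":0.2},{"x":0,"y":0,"z":0,"rx":0,"ry":0,"rz":-5.3,"grip":0.2},{"x":0,"y":0,"z":0,"rx":0,"ry":0,"rz":-5.3,"grip":0.2},{"x":0,"y":0,"z":20,"rx":0,"ry":0,"rz":0,"grip":0.2},{"x":0,"y":0,"z":15,"rx":0,"ry":0,"rz":0,"grip":0.2},{"x":0,"y":0,"z":10,"rx":0,"ry":0,"rz":0,"grip":0.2},{"x":0,"y":0,"z":3,"rx":0,"ry":0,"rz":0,"grip":0.2}]' 60
python3 -m creep '[{"x":0,"y":0,"z":1,"rx":0,"ry":0,"rz":0,"grip":0.2},{"x":0,"y":0,"z":1,"rx":0,"ry":0,"rz":0,"grip":0.2},{"x":0,"y":0,"z":1,"rx":0,"ry":0,"rz":0,"grip":0.2},{"x":0,"y":0,"z":1,"rx":0,"ry":0,"rz":0,"grip":0.2},{"x":0,"y":0,"z":0,"rx":0,"ry":0,"rz":0,"grip":0.2},{"x":0,"y":0,"z":0,"rx":0,"ry":0,"rz":0,"grip":0.2},{"x":0,"y":0,"z":0,"rx":0,"ry":0,"rz":0,"grip":0.2},{"x":0,"y":0,"z":0,"rx":0,"ry":0,"rz":0,"grip":0.2},{"x":0,"y":0,"z":0,"rx":0,"ry":0,"rz":0,"grip":0.2},{"x":0,"y":0,"z":0,"rx":0,"ry":0,"rz":0,"grip":0.2}]' 60
```

```text
time: 10.5
eef_pos: [0.4911, 0.0222, 0.1295]
tcp_rot: [0.992, 0.127, -0.002, -0.001]
contact_force: [-0.7, -0.4, -1.2]
opening: 0.302
finger_force: 59.6
time: 11.33
eef_pos: [0.4931, 0.0219, 0.1278]
tcp_rot: [0.992, 0.127, 0.0, 0.0]
contact_force: [0.0, -0.1, -2.3]
opening: 0.307
finger_force: 59.6
```

```bash
python3 -m creep '[{"x":0,"y":0,"z":1,"rx":0,"ry":0,"rz":0,"grip":0.2},{"x":0,"y":0,"z":1,"rx":0,"ry":0,"rz":0,"grip":0.2},{"x":0,"y":0,"z":1,"rx":0,"ry":0,"rz":0,"grip":0.2},{"x":0,"y":0,"z":0,"rx":0,"ry":0,"rz":0,"grip":0.2},{"x":0,"y":0,"z":0,"rx":0,"ry":0,"rz":0,"grip":0.2},{"x":0,"y":0,"z":0,"rx":0,"ry":0,"rz":0,"grip":0.2},{"x":0,"y":0,"z":0,"rx":0,"ry":0,"rz":0,"grip":0.2},{"x":0,"y":0,"z":0,"rx":0,"ry":0,"rz":0,"grip":0.2},{"x":0,"y":0,"z":0,"rx":0,"ry":0,"rz":0,"grip":0.2},{"x":0,"y":0,"z":0,"rx":0,"ry":0,"rz":0,"grip":0.2}]' 60
```

```text
time: 12.17
eef_pos: [0.493, 0.0219, 0.1247]
tcp_rot: [0.992, 0.127, -0.0, 0.0]
contact_force: [-0.2, -0.1, -1.6]
opening: 0.305
finger_force: 59.6
```

```bash
python3 -m creep '[{"x":0,"y":0,"z":1,"rx":0,"ry":0,"rz":0,"grip":0.2},{"x":0,"y":0,"z":1,"rx":0,"ry":0,"rz":0,"grip":0.2},{"x":0,"y":0,"z":1,"rx":0,"ry":0,"rz":0,"grip":0.2},{"x":0,"y":0,"z":1,"rx":0,"ry":0,"rz":0,"grip":0.2},{"x":0,"y":0,"z":0,"rx":0,"ry":0,"rz":0,"grip":0.2},{"x":0,"y":0,"z":0,"rx":0,"ry":0,"rz":0,"grip":0.2},{"x":0,"y":0,"z":0,"rx":0,"ry":0,"rz":0,"grip":0.2},{"x":0,"y":0,"z":0,"rx":0,"ry":0,"rz":0,"grip":0.2},{"x":0,"y":0,"z":0,"rx":0,"ry":0,"rz":0,"grip":0.2},{"x":0,"y":0,"z":0,"rx":0,"ry":0,"rz":0,"grip":0.2}]' 60
python3 -c "
from h import *
import cv2
c=optics.read_camera('side');cv2.imwrite('pics/d.png',cv2.resize(c['color'][140:320,200:420],None,fx=3.2,fy=3.2,interpolation=cv2.INTER_CUBIC))"
```

```text
time: 13.0
eef_pos: [0.4931, 0.0219, 0.1208]
tcp_rot: [0.992, 0.127, 0.0, 0.0]
contact_force: [0.1, 0.4, -1.2]
opening: 0.302
finger_force: 59.6
```

View pics/d.png

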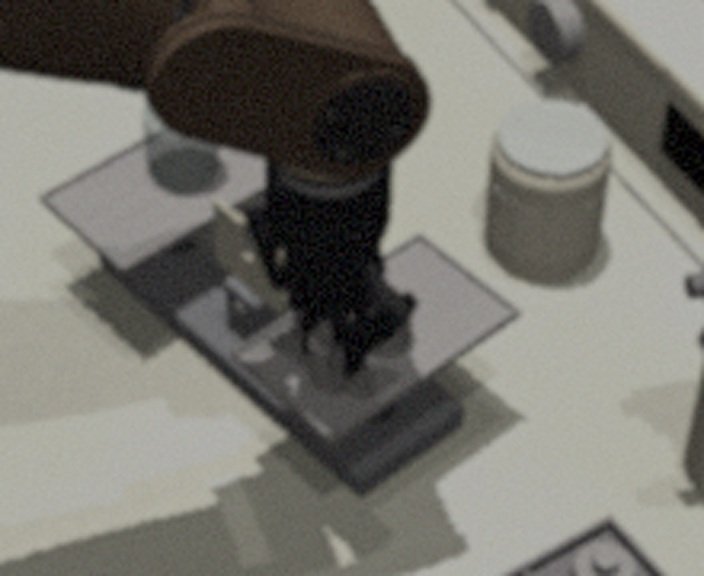

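The gripper blocks the pointer. The right corner of the weight pan is at full-image (362,238), so the pan is now yielding under w200. I'll keep lowering until the pan carries the weight.

```bash
python3 -m creep '[{"x":0,"y":0,"z":1,"rx":0,"ry":0,"rz":0,"grip":0.2},{"x":0,"y":0,"z":1,"rx":0,"ry":0,"rz":0,"grip":0.2},{"x":0,"y":0,"z":1,"rx":0,"ry":0,"rz":0,"grip":0.2},{"x":0,"y":0,"z":1,"rx":0,"ry":0,"rz":0,"grip":0.2},{"x":0,"y":0,"z":1,"rx":0,"ry":0,"rz":0,"grip":0.2},{"x":0,"y":0,"z":1,"rx":0,"ry":0,"rz":0,"grip":0.2},{"x":0,"y":0,"z":0,"rx":0,"ry":0,"rz":0,"grip":0.2},{"x":0,"y":0,"z":0,"rx":0,"ry":0,"rz":0,"grip":0.2},{"x":0,"y":0,"z":0,"rx":0,"ry":0,"rz":0,"grip":0.2},{"x":0,"y":0,"z":0,"rx":0,"ry":0,"rz":0,"grip":0.2}]' 60
python3 -m creep '[{"x":0,"y":0,"z":1,"rx":0,"ry":0,"rz":0,"grip":0.2},{"x":0,"y":0,"z":1,"rx":0,"ry":0,"rz":0,"grip":0.2},{"x":0,"y":0,"z":1,"rx":0,"ry":0,"rz":0,"grip":0.2},{"x":0,"y":0,"z":1,"rx":0,"ry":0,"rz":0,"grip":0.2},{"x":0,"y":0,"z":0,"rx":0,"ry":0,"rz":0,"grip":0.2},{"x":0,"y":0,"z":0,"rx":0,"ry":0,"rz":0,"grip":0.2},{"x":0,"y":0,"z":0,"rx":0,"ry":0,"rz":0,"grip":0.2},{"x":0,"y":0,"z":0,"rx":0,"ry":0,"rz":0,"grip":0.2},{"x":0,"y":0,"z":0,"rx":0,"ry":0,"rz":0,"grip":0.2},{"x":0,"y":0,"z":0,"rx":0,"ry":0,"rz":0,"grip":0.2}]' 60
```

```text
time: 13.88
eef_pos: [0.4931, 0.0219, 0.1148]
tcp_rot: [0.992, 0.127, 0.0, 0.0]
contact_force: [0.3, 0.1, -0.3]
opening: 0.304
finger_force: 59.6
time: 14.72
eef_pos: [0.4931, 0.0219, 0.1108]
tcp_rot: [0.992, 0.127, 0.0, 0.0]
contact_force: [-0.2, -0.2, 0.4]
opening: 0.302
finger_force: 59.6
```

```bash
python3 -m creep '[{"x":0,"y":0,"z":0,"rx":0,"ry":0,"rz":0,"grip":0.6},{"x":0,"y":0,"z":0,"rx":0,"ry":0,"rz":0,"grip":0.6},{"x":0,"y":0,"z":0,"rx":0,"ry":0,"rz":0,"grip":0.6},{"x":0,"y":0,"z":-5,"rx":0,"ry":0,"rz":0,"grip":0.6},{"x":0,"y":0,"z":-25,"rx":0,"ry":0,"rz":0,"grip":0.6},{"x":0,"y":0,"z":-35,"rx":0,"ry":0,"rz":0,"grip":0.6},{"x":0,"y":20,"z":-25,"rx":0,"ry":0,"rz":0,"grip":0.6},{"x":0,"y":38,"z":0,"rx":0,"ry":0,"rz":0,"grip":0.6},{"x":0,"y":38,"z":0,"rx":0,"ry":0,"rz":0,"grip":0.6},{"x":0,"y":38,"z":0,"rx":0,"ry":0,"rz":0,"grip":0.6}]' 60
python3 -m creep '[{"x":0,"y":40,"z":0,"rx":0,"ry":0,"rz":0,"grip":0.6},{"x":0,"y":40,"z":0,"rx":0,"ry":0,"rz":0,"grip":0.6},{"x":0,"y":40,"z":0,"rx":0,"ry":0,"rz":0,"grip":0.6},{"x":-20,"y":35,"z":0,"rx":0,"ry":0,"rz":0,"grip":0.6},{"x":-20,"y":35,"z":0,"rx":0,"ry":0,"rz":0,"grip":0.6},{"x":-20,"y":35,"z":0,"rx":0,"ry":0,"rz":0,"grip":0.6},{"x":-20,"y":35,"z":0,"rx":0,"ry":0,"rz":0,"grip":0.6},{"x":-20,"y":35,"z":0,"rx":0,"ry":0,"rz":0,"grip":0.6},{"x":-20,"y":35,"z":0,"rx":0,"ry":0,"rz":0,"grip":0.6},{"x":-20,"y":35,"z":0,"rx":0,"ry":0,"rz":0,"grip":0.6}]' 60
cat > meas.py <<'E'
from h import *
import cv2,sys
ref=cv2.imread('pics/side0.png',0)
fr=[optics.read_camera('side') for _ in range(4)]; c=fr[0]
cv2.imwrite('pics/m.png',c['color'])
im=np.mean([cv2.cvtColor(f['color'],cv2.COLOR_BGR2GRAY) for f in fr],0).astype(np.uint8)
a=np.radians(14.5); wp=np.array([.5407,.0358]); jp=wp+.22*np.array([-np.sin(a),np.cos(a)])
def pr(X):
    p=c['K']@(c['R']@X+c['t']); return p[:2]/p[2]
for n,(u0,v0,u1,v1),xy,z0,s in [('wpan corner',(345,222,366,250),wp,.11,-1),('jar',(243,160,271,184),jp,.16,1)]:
    t=ref[v0:v1,u0:u1]; r=cv2.matchTemplate(im[v0-18:v1+18,u0-6:u1+6],t,cv2.TM_CCOEFF_NORMED)
    _,m,_,(i,j)=cv2.minMaxLoc(r); col=r[:,i]
    k=0.5*(col[j-1]-col[j+1])/(col[j-1]-2*col[j]+col[j+1]) if 0<j<len(col)-1 else 0
    full=(pr(np.r_[xy,z0+s*.03])-pr(np.r_[xy,z0]))
    d=j+k-18; print(n,'score',m.round(3),'dpx',i-6,d.round(2),'full travel px',full.round(2),'beam',(-.136+.272*d/full[1]).round(3))
print(ctrl.get_state()['time'],ctrl.get_state()['eef_pos'])
cv2.imwrite('pics/mc.png',cv2.resize(c['color'][140:300,190:390],None,fx=3.5,fy=3.5,interpolation=cv2.INTER_CUBIC))
E
python3 meas.py
```

```text
time: 15.55
eef_pos: [0.5276, -0.1091, 0.2025]
tcp_rot: [0.992, 0.128, 0.001, 0.001]
contact_force: [0.5, 0.4, -0.3]
opening: 0.598
finger_force: 0.0
time: 16.38
eef_pos: [0.4824, -0.4981, 0.2012]
tcp_rot: [0.992, 0.127, 0.0, 0.0]
contact_force: [0.9, 0.1, 0.3]
opening: 0.601
finger_force: 0.0Traceback (most recent call last):
  File "meas.py", line 15, in <module>
    d=j+k-18; print(n,'score',m.round(3),'dpx',i-6,d.round(2),'full travel px',full.round(2),'beam',(-.136+.272*d/full[1]).round(3))
                              ^^^^^^^
AttributeError: 'float' object has no attribute 'round'
```

```bash
sed -i 's/m\.round(3)/round(m,3)/; s/d\.round(2)/round(float(d),2)/' meas.py; python3 meas.py
```

```text
wpan corner score 0.319 dpx -6 -17.11 full travel px [-0.25  9.4 ] beam -0.631
jar score 0.354 dpx 6 -18.0 full travel px [ -0.92 -10.41] beam 0.334
16.7833 [ 0.48390118 -0.49470379  0.20088191]
```

View pics/mc.png

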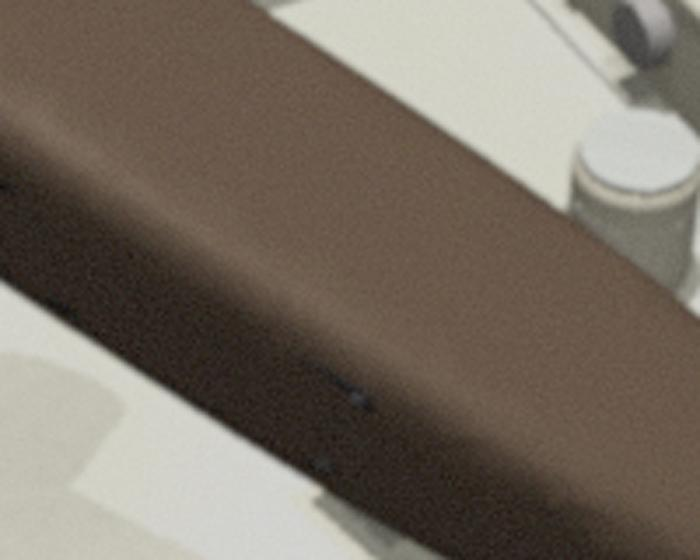

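The arm covers the balance completely here. I'll swing on to near the start pose, where both pans were visible.

```bash
python3 -m creep '[{"x":-31,"y":8,"z":-3,"rx":0,"ry":0,"rz":0,"grip":0.6},{"x":-31,"y":8,"z":-3,"rx":0,"ry":0,"rz":0,"grip":0.6},{"x":-31,"y":8,"z":-3,"rx":0,"ry":0,"rz":0,"grip":0.6},{"x":-31,"y":8,"z":-3,"rx":0,"ry":0,"rz":0,"grip":0.6},{"x":-31,"y":8,"z":-3,"rx":0,"ry":0,"rz":0,"grip":0.6},{"x":-31,"y":8,"z":-3,"rx":0,"ry":0,"rz":0,"grip":0.6},{"x":-31,"y":8,"z":-3,"rx":0,"ry":0,"rz":0,"grip":0.6},{"x":-31,"y":8,"z":-3,"rx":0,"ry":0,"rz":0,"grip":0.6},{"x":-31,"y":8,"z":-3,"rx":0,"ry":0,"rz":0,"grip":0.6},{"x":-31,"y":8,"z":-3,"rx":0,"ry":0,"rz":0,"grip":0.6}]' 60; python3 meas.py
```

```text
time: 17.62
eef_pos: [0.2033, -0.6513, 0.2313]
tcp_rot: [0.992, 0.128, 0.0, 0.0]
contact_force: [-0.5, -0.9, 0.8]
opening: 0.601
finger_force: 0.0
wpan corner score 0.728 dpx 4 2.69 full travel px [-0.25  9.4 ] beam -0.058
jar score 0.979 dpx -1 -6.71 full travel px [ -0.92 -10.41] beam 0.039
17.8167 [ 0.20368058 -0.65123065  0.2310009 ]
```

```bash
cat >> meas.py <<'E'
for n,(u,v),s in [('w right',(361,237),-1),('w front',(311,270),-1),('w back',(330,215),-1),('j left',(214,204),1),('j back',(262,176),1),('j front',(240,223),1)]:
    h=9; t=ref[v-h:v+h+1,u-h:u+h+1]; r=cv2.matchTemplate(im[v-h-13:v+h+14,u-h-2:u+h+3],t,cv2.TM_CCOEFF_NORMED)
    _,m,_,(i,j)=cv2.minMaxLoc(r); col=r[:,i]; k=0.5*(col[j-1]-col[j+1])/(col[j-1]-2*col[j]+col[j+1]) if 0<j<26 else 0
    d=float(j+k-13); print(n,round(m,3),i-2,round(d,2),'beam',round(-.136+.272*d/(9.4 if s<0 else -10),3))
E
python3 meas.py
```

```text
wpan corner score 0.728 dpx 4 2.69 full travel px [-0.25  9.4 ] beam -0.058
jar score 0.979 dpx -1 -6.71 full travel px [ -0.92 -10.41] beam 0.039
18.0167 [ 0.20497302 -0.65066919  0.23055517]
w right 0.856 0 6.05 beam 0.039
w front 0.987 0 6.21 beam 0.044
w back 0.981 0 6.24 beam 0.045
j left 0.989 -1 -6.21 beam 0.033
j back 0.976 0 -6.76 beam 0.048
j front 0.973 0 -6.08 beam 0.029
```

View pics/mc.png

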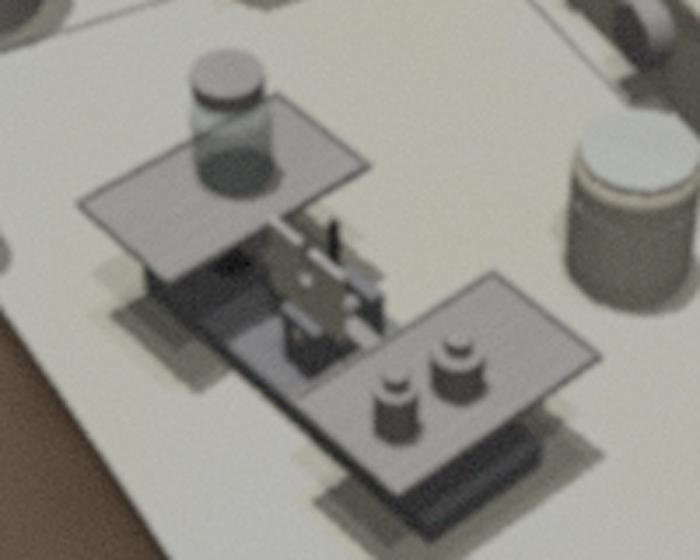

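All six pan-corner and jar matches agree at beam ≈ +0.04 rad. The jar therefore weighs about 405 g, which calls for 300+100. The picture shows w200 at crop (397,405) and w250 at (458,370), both upright on the lowered pan, with the jar in place. I'll swap w200 for w100, then w250 for w300.

```bash
python3 -m creep '[{"x":30,"y":-26,"z":5,"rx":0,"ry":0,"rz":0,"grip":0.6},{"x":30,"y":-26,"z":5,"rx":0,"ry":0,"rz":0,"grip":0.6},{"x":30,"y":-26,"z":5,"rx":0,"ry":0,"rz":0,"grip":0.6},{"x":30,"y":-26,"z":5,"rx":0,"ry":0,"rz":0,"grip":0.6},{"x":30,"y":-26,"z":5,"rx":0,"ry":0,"rz":0,"grip":0.6},{"x":30,"y":-26,"z":5,"rx":0,"ry":0,"rz":0,"grip":0.6},{"x":30,"y":-26,"z":5,"rx":0,"ry":0,"rz":0,"grip":0.6},{"x":30,"y":-26,"z":5,"rx":0,"ry":0,"rz":0,"grip":0.6},{"x":30,"y":-26,"z":5,"rx":0,"ry":0,"rz":0,"grip":0.6},{"x":30,"y":-26,"z":5,"rx":0,"ry":0,"rz":0,"grip":0.6}]' 60
python3 -m creep '[{"x":15,"y":-34,"z":0,"rx":0,"ry":0,"rz":0,"grip":0.6},{"x":15,"y":-34,"z":0,"rx":0,"ry":0,"rz":0,"grip":0.6},{"x":15,"y":-34,"z":0,"rx":0,"ry":0,"rz":0,"grip":0.6},{"x":15,"y":-34,"z":0,"rx":0,"ry":0,"rz":0,"grip":0.6},{"x":15,"y":-34,"z":0,"rx":0,"ry":0,"rz":0,"grip":0.6},{"x":15,"y":-34,"z":0,"rx":0,"ry":0,"rz":0,"grip":0.6},{"x":15,"y":-34,"z":0,"rx":0,"ry":0,"rz":0,"grip":0.6},{"x":15,"y":-34,"z":0,"rx":0,"ry":0,"rz":0,"grip":0.6},{"x":15,"y":-34,"z":0,"rx":0,"ry":0,"rz":0,"grip":0.6},{"x":0,"y":0,"z":0,"rx":0,"ry":0,"rz":0,"grip":0.6}]' 60
python3 -c "
from h import *
go(.4931,.0219,.109,104.5)"
```

```text
time: 18.85
eef_pos: [0.4295, -0.3217, 0.1807]
tcp_rot: [0.992, 0.128, 0.0, 0.0]
contact_force: [1.1, -0.7, -0.3]
opening: 0.599
finger_force: 0.0
time: 19.68
eef_pos: [0.4816, 0.012, 0.1809]
tcp_rot: [0.991, 0.131, 0.0, -0.001]
contact_force: [-0.7, -0.4, 0.1]
opening: 0.6
finger_force: 0.0
tcp [0.4816 0.012  0.1809] yaw -75.0 q6 1.12 t 19.6833
shift mm [13.6 -6.4 71.9]
rz [np.float64(0.5)]
```

```bash
python3 -m creep '[{"x":13,"y":-9,"z":0,"rx":0,"ry":0,"rz":0,"grip":0.6},{"x":0,"y":0,"z":20,"rx":0,"ry":0,"rz":0,"grip":0.6},{"x":0,"y":0,"z":25,"rx":0,"ry":0,"rz":0,"grip":0.6},{"x":0,"y":0,"z":17,"rx":0,"ry":0,"rz":0,"grip":0.6},{"x":0,"y":0,"z":10,"rx":0,"ry":0,"rz":0,"grip":0.6},{"x":0,"y":0,"z":0,"rx":0,"ry":0,"rz":0,"grip":0.2},{"x":0,"y":0,"z":0,"rx":0,"ry":0,"rz":0,"grip":0.2},{"x":0,"y":0,"z":0,"rx":0,"ry":0,"rz":0,"grip":0.2},{"x":0,"y":0,"z":0,"rx":0,"ry":0,"rz":0,"grip":0.2},{"x":0,"y":0,"z":0,"rx":0,"ry":0,"rz":0,"grip":0.2}]' 40
python3 -c "
from h import *
go(.4931,.0219,.109,104.5)"
```

```text
time: 20.52
eef_pos: [0.4928, 0.0175, 0.1099]
tcp_rot: [0.992, 0.127, 0.001, 0.0]
contact_force: [-0.3, 0.7, 1.0]
opening: 0.311
finger_force: 39.5
tcp [0.4928 0.0175 0.1099] yaw -75.4 q6 1.15 t 20.5167
shift mm [ 1.4 -4.2  0.9]
rz [np.float64(0.1)]
```

```bash
python3 -m creep '[{"x":0,"y":0,"z":-10,"rx":0,"ry":0,"rz":0,"grip":0.2},{"x":0,"y":0,"z":-20,"rx":0,"ry":0,"rz":0,"grip":0.2},{"x":0,"y":0,"z":-30,"rx":0,"ry":0,"rz":0,"grip":0.2},{"x":-13,"y":33,"z":0,"rx":0,"ry":0,"rz":0,"grip":0.2},{"x":-13,"y":33,"z":0,"rx":0,"ry":0,"rz":0,"grip":0.2},{"x":-13,"y":33,"z":0,"rx":0,"ry":0,"rz":0,"grip":0.2},{"x":-13,"y":33,"z":0,"rx":0,"ry":0,"rz":0,"grip":0.2},{"x":-13,"y":33,"z":0,"rx":0,"ry":0,"rz":0,"grip":0.2},{"x":-13,"y":33,"z":20,"rx":0,"ry":0,"rz":0,"grip":0.2},{"x":-13,"y":37,"z":20,"rx":0,"ry":0,"rz":0,"grip":0.2}]' 60
python3 -c "
from h import *
go(.464,-.233,.024,94)"
```

```text
time: 21.35
eef_pos: [0.464, -0.2332, 0.1318]
tcp_rot: [0.992, 0.127, 0.002, 0.002]
contact_force: [0.7, 0.4, -2.9]
opening: 0.305
finger_force: 59.5
tcp [ 0.464  -0.2332  0.1318] yaw -75.4 q6 0.66 t 21.35
shift mm [ -0.3  -0.7 107.8]
rz [np.float64(10.6)]
```

```bash
python3 -m creep '[{"x":0,"y":0,"z":30,"rx":0,"ry":0,"rz":0,"grip":0.2},{"x":0,"y":0,"z":35,"rx":0,"ry":0,"rz":0,"grip":0.2},{"x":0,"y":0,"z":25,"rx":0,"ry":0,"rz":0,"grip":0.2},{"x":0,"y":0,"z":10,"rx":0,"ry":0,"rz":0,"grip":0.2},{"x":0,"y":0,"z":3,"rx":0,"ry":0,"rz":0,"grip":0.2},{"x":0,"y":0,"z":2,"rx":0,"ry":0,"rz":0,"grip":0.2},{"x":0,"y":0,"z":0,"rx":0,"ry":0,"rz":0,"grip":0.2},{"x":0,"y":0,"z":0,"rx":0,"ry":0,"rz":0,"grip":0.2},{"x":0,"y":0,"z":0,"rx":0,"ry":0,"rz":0,"grip":0.2},{"x":0,"y":0,"z":0,"rx":0,"ry":0,"rz":0,"grip":0.2}]' 60
```

```text
time: 22.18
eef_pos: [0.4643, -0.2312, 0.0262]
tcp_rot: [0.992, 0.127, 0.001, 0.001]
contact_force: [-0.4, -0.3, -1.4]
opening: 0.306
finger_force: 59.7
```

```bash
python3 -m creep '[{"x":0,"y":0,"z":1,"rx":0,"ry":0,"rz":0,"grip":0.2},{"x":0,"y":0,"z":1,"rx":0,"ry":0,"rz":0,"grip":0.2},{"x":0,"y":0,"z":1,"rx":0,"ry":0,"rz":0,"grip":0.2},{"x":0,"y":0,"z":0,"rx":0,"ry":0,"rz":0,"grip":0.2},{"x":0,"y":0,"z":0,"rx":0,"ry":0,"rz":0,"grip":0.6},{"x":0,"y":0,"z":0,"rx":0,"ry":0,"rz":0,"grip":0.6},{"x":0,"y":0,"z":0,"rx":0,"ry":0,"rz":0,"grip":0.6},{"x":0,"y":0,"z":-5,"rx":0,"ry":0,"rz":0,"grip":0.6},{"x":0,"y":0,"z":-35,"rx":0,"ry":0,"rz":0,"grip":0.6},{"x":0,"y":0,"z":-40,"rx":0,"ry":0,"rz":0,"grip":0.6}]' 60
python3 -m creep '[{"x":35,"y":7.5,"z":0,"rx":0,"ry":0,"rz":0,"grip":0.6},{"x":35,"y":7.5,"z":0,"rx":0,"ry":0,"rz":0,"grip":0.6},{"x":35,"y":7.5,"z":0,"rx":0,"ry":0,"rz":0,"grip":0.6},{"x":34.5,"y":7.5,"z":0,"rx":0,"ry":0,"rz":0,"grip":0.6},{"x":0,"y":0,"z":0,"rx":0,"ry":0,"rz":5.3,"grip":0.6},{"x":0,"y":0,"z":0,"rx":0,"ry":0,"rz":5.3,"grip":0.6},{"x":0,"y":0,"z":0,"rx":0,"ry":0,"rz":0,"grip":0.6},{"x":0,"y":0,"z":0,"rx":0,"ry":0,"rz":0,"grip":0.6},{"x":0,"y":0,"z":0,"rx":0,"ry":0,"rz":0,"grip":0.6},{"x":0,"y":0,"z":0,"rx":0,"ry":0,"rz":0,"grip":0.6}]' 60
python3 -c "
from h import *
go(.6072,-.226,.02,94)"
```

```text
time: 23.02
eef_pos: [0.461, -0.229, 0.0996]
tcp_rot: [0.992, 0.127, -0.003, -0.003]
contact_force: [1.0, -1.4, 0.2]
opening: 0.601
finger_force: 0.0
time: 23.85
eef_pos: [0.6056, -0.2247, 0.102]
tcp_rot: [0.999, 0.035, 0.0, 0.0]
contact_force: [-0.4, 0.6, 0.2]
opening: 0.6
finger_force: 0.0
tcp [ 0.6056 -0.2247  0.102 ] yaw -86.0 q6 0.99 t 23.85
shift mm [ 1.5  1.4 82. ]
rz [np.float64(0.0)]
```

```bash
python3 -m creep '[{"x":1.5,"y":1,"z":25,"rx":0,"ry":0,"rz":0,"grip":0.6},{"x":0,"y":0,"z":30,"rx":0,"ry":0,"rz":0,"grip":0.6},{"x":0,"y":0,"z":20,"rx":0,"ry":0,"rz":0,"grip":0.6},{"x":0,"y":0,"z":7,"rx":0,"ry":0,"rz":0,"grip":0.6},{"x":0,"y":0,"z":0,"rx":0,"ry":0,"rz":0,"grip":0.1},{"x":0,"y":0,"z":0,"rx":0,"ry":0,"rz":0,"grip":0.1},{"x":0,"y":0,"z":0,"rx":0,"ry":0,"rz":0,"grip":0.1},{"x":0,"y":0,"z":0,"rx":0,"ry":0,"rz":0,"grip":0.1},{"x":0,"y":0,"z":0,"rx":0,"ry":0,"rz":0,"grip":0.1},{"x":0,"y":0,"z":0,"rx":0,"ry":0,"rz":0,"grip":0.1}]' 50
python3 -m creep '[{"x":0,"y":0,"z":-10,"rx":0,"ry":0,"rz":0,"grip":0.1},{"x":0,"y":0,"z":-25,"rx":0,"ry":0,"rz":0,"grip":0.1},{"x":0,"y":0,"z":-40,"rx":0,"ry":0,"rz":0,"grip":0.1},{"x":0,"y":0,"z":-40,"rx":0,"ry":0,"rz":0,"grip":0.1},{"x":0,"y":0,"z":-35,"rx":0,"ry":0,"rz":0,"grip":0.1},{"x":0,"y":-30,"z":-5,"rx":0,"ry":0,"rz":0,"grip":0.1},{"x":0,"y":-35,"z":0,"rx":0,"ry":0,"rz":0,"grip":0.1},{"x":0,"y":-35,"z":0,"rx":0,"ry":0,"rz":0,"grip":0.1},{"x":0,"y":-35,"z":0,"rx":0,"ry":0,"rz":0,"grip":0.1},{"x":0,"y":-35,"z":0,"rx":0,"ry":0,"rz":0,"grip":0.1}]' 60
python3 -c "
from h import *
go(.5891,.0483,.129,104.5)"
```

```text
time: 24.68
eef_pos: [0.6087, -0.2261, 0.0218]
tcp_rot: [0.999, 0.035, 0.001, 0.001]
contact_force: [-0.5, -0.8, 3.5]
opening: 0.21
finger_force: 49.2
time: 25.52
eef_pos: [0.595, -0.0544, 0.1754]
tcp_rot: [0.999, 0.034, 0.0, -0.0]
contact_force: [0.9, -0.9, -1.3]
opening: 0.202
finger_force: 58.8
tcp [ 0.595  -0.0544  0.1754] yaw -86.1 q6 1.24 t 25.5167
shift mm [   1.1 -102.8   46.4]
rz [np.float64(-10.6)]
```

```bash
python3 -m creep '[{"x":0.5,"y":-34,"z":0,"rx":0,"ry":0,"rz":0,"grip":0.1},{"x":0.5,"y":-34,"z":0,"rx":0,"ry":0,"rz":0,"grip":0.1},{"x":0,"y":-34,"z":0,"rx":0,"ry":0,"rz":0,"grip":0.1},{"x":0,"y":0,"z":0,"rx":0,"ry":0,"rz":-5.3,"grip":0.1},{"x":0,"y":0,"z":0,"rx":0,"ry":0,"rz":-5.3,"grip":0.1},{"x":0,"y":0,"z":25,"rx":0,"ry":0,"rz":0,"grip":0.1},{"x":0,"y":0,"z":15,"rx":0,"ry":0,"rz":0,"grip":0.1},{"x":0,"y":0,"z":5,"rx":0,"ry":0,"rz":0,"grip":0.1},{"x":0,"y":0,"z":2,"rx":0,"ry":0,"rz":0,"grip":0.1},{"x":0,"y":0,"z":1,"rx":0,"ry":0,"rz":0,"grip":0.1}]' 60
python3 -m creep '[{"x":0,"y":0,"z":1,"rx":0,"ry":0,"rz":0,"grip":0.1},{"x":0,"y":0,"z":1,"rx":0,"ry":0,"rz":0,"grip":0.1},{"x":0,"y":0,"z":1,"rx":0,"ry":0,"rz":0,"grip":0.1},{"x":0,"y":0,"z":1,"rx":0,"ry":0,"rz":0,"grip":0.1},{"x":0,"y":0,"z":1,"rx":0,"ry":0,"rz":0,"grip":0.1},{"x":0,"y":0,"z":1,"rx":0,"ry":0,"rz":0,"grip":0.1},{"x":0,"y":0,"z":1,"rx":0,"ry":0,"rz":0,"grip":0.1},{"x":0,"y":0,"z":0,"rx":0,"ry":0,"rz":0,"grip":0.1},{"x":0,"y":0,"z":0,"rx":0,"ry":0,"rz":0,"grip":0.1},{"x":0,"y":0,"z":0,"rx":0,"ry":0,"rz":0,"grip":0.1}]' 60
```

```text
time: 26.35
eef_pos: [0.5897, 0.0459, 0.1271]
tcp_rot: [0.992, 0.127, 0.0, 0.0]
contact_force: [-0.7, 0.5, -0.9]
opening: 0.203
finger_force: 59.1
time: 27.18
eef_pos: [0.5896, 0.0459, 0.1198]
tcp_rot: [0.992, 0.127, -0.0, -0.0]
contact_force: [0.6, -0.4, -1.4]
opening: 0.211
finger_force: 59.2
```

```bash
python3 -m creep '[{"x":0,"y":0,"z":1,"rx":0,"ry":0,"rz":0,"grip":0.1},{"x":0,"y":0,"z":1,"rx":0,"ry":0,"rz":0,"grip":0.1},{"x":0,"y":0,"z":0.5,"rx":0,"ry":0,"rz":0,"grip":0.1},{"x":0,"y":0,"z":0,"rx":0,"ry":0,"rz":0,"grip":0.1},{"x":0,"y":0,"z":0,"rx":0,"ry":0,"rz":0,"grip":0.1},{"x":0,"y":0,"z":0,"rx":0,"ry":0,"rz":0,"grip":0.6},{"x":0,"y":0,"z":0,"rx":0,"ry":0,"rz":0,"grip":0.6},{"x":0,"y":0,"z":0,"rx":0,"ry":0,"rz":0,"grip":0.6},{"x":0,"y":0,"z":-5,"rx":0,"ry":0,"rz":0,"grip":0.6},{"x":0,"y":0,"z":-20,"rx":0,"ry":0,"rz":0,"grip":0.6}]' 60
python3 -m creep '[{"x":0,"y":0,"z":-35,"rx":0,"ry":0,"rz":0,"grip":0.65},{"x":-25,"y":0,"z":0,"rx":0,"ry":0,"rz":0,"grip":0.65},{"x":-24,"y":0,"z":0,"rx":0,"ry":0,"rz":0,"grip":0.65},{"x":0,"y":0,"z":0,"rx":0,"ry":0,"rz":0,"grip":0.65},{"x":0,"y":0,"z":0,"rx":0,"ry":0,"rz":0,"grip":0.65},{"x":0,"y":0,"z":0,"rx":0,"ry":0,"rz":0,"grip":0.65},{"x":0,"y":0,"z":0,"rx":0,"ry":0,"rz":0,"grip":0.65},{"x":0,"y":0,"z":0,"rx":0,"ry":0,"rz":0,"grip":0.65},{"x":0,"y":0,"z":0,"rx":0,"ry":0,"rz":0,"grip":0.65},{"x":0,"y":0,"z":0,"rx":0,"ry":0,"rz":0,"grip":0.65}]' 60
python3 -c "
from h import *
go(.5418,.0342,.118,104.5)"; python3 meas.py | grep -v wpan
```

```text
time: 28.02
eef_pos: [0.5871, 0.0461, 0.139]
tcp_rot: [0.992, 0.127, -0.004, -0.001]
contact_force: [-0.8, -0.1, -0.7]
opening: 0.599
finger_force: 0.0
time: 28.85
eef_pos: [0.5425, 0.0337, 0.1771]
tcp_rot: [0.992, 0.127, -0.0, -0.0]
contact_force: [-0.5, 0.9, 0.4]
opening: 0.654
finger_force: 0.0
tcp [0.5425 0.0337 0.1771] yaw -75.4 q6 1.19 t 28.85
shift mm [-0.5 -0.7 59.1]
rz [np.float64(0.1)]
jar score 0.987 dpx 0 -3.33 full travel px [ -0.92 -10.41] beam -0.049
29.05 [0.542282   0.03363484 0.17718767]
w right 0.872 0 2.98 beam -0.05
w front 0.854 -2 4.77 beam 0.002
w back 0.214 0 2.55 beam -0.062
j left 0.975 0 -3.06 beam -0.053
j back 0.98 0 -3.42 beam -0.043
j front 0.982 0 -3.12 beam -0.051
```

With 350 g on the pan the beam reads -0.05, so the jar is again about 405 g and 300+100 is confirmed. Now w250 goes back to the tray.

```bash
python3 -m creep '[{"x":0,"y":0,"z":20,"rx":0,"ry":0,"rz":0,"grip":0.65},{"x":0,"y":0,"z":22,"rx":0,"ry":0,"rz":0,"grip":0.65},{"x":0,"y":0,"z":12,"rx":0,"ry":0,"rz":0,"grip":0.65},{"x":0,"y":0,"z":5,"rx":0,"ry":0,"rz":0,"grip":0.65},{"x":0,"y":0,"z":0,"rx":0,"ry":0,"rz":0,"grip":0.3},{"x":0,"y":0,"z":0,"rx":0,"ry":0,"rz":0,"grip":0.3},{"x":0,"y":0,"z":0,"rx":0,"ry":0,"rz":0,"grip":0.3},{"x":0,"y":0,"z":0,"rx":0,"ry":0,"rz":0,"grip":0.3},{"x":0,"y":0,"z":0,"rx":0,"ry":0,"rz":0,"grip":0.3},{"x":0,"y":0,"z":-3,"rx":0,"ry":0,"rz":0,"grip":0.3}]' 50
python3 -c "
from h import *
go(.530,-.2317,.024,104.5)"
```

```text
time: 29.88
eef_pos: [0.5424, 0.0336, 0.1215]
tcp_rot: [0.992, 0.127, 0.0, 0.0]
contact_force: [0.8, 0.7, -1.2]
opening: 0.368
finger_force: 49.7
tcp [0.5424 0.0336 0.1215] yaw -75.4 q6 1.19 t 29.8833
shift mm [-78.8 253.6  97.5]
rz [np.float64(0.1)]
```

```bash
python3 -m creep '[{"x":0,"y":0,"z":-6,"rx":0,"ry":0,"rz":0,"grip":0.3},{"x":0,"y":0,"z":-15,"rx":0,"ry":0,"rz":0,"grip":0.3},{"x":0,"y":0,"z":-30,"rx":0,"ry":0,"rz":0,"grip":0.3},{"x":-11.3,"y":36,"z":0,"rx":0,"ry":0,"rz":0,"grip":0.3},{"x":-11.3,"y":36,"z":0,"rx":0,"ry":0,"rz":0,"grip":0.3},{"x":-11.3,"y":36,"z":0,"rx":0,"ry":0,"rz":0,"grip":0.3},{"x":-11.3,"y":36,"z":0,"rx":0,"ry":0,"rz":0,"grip":0.3},{"x":-11.3,"y":36,"z":0,"rx":0,"ry":0,"rz":0,"grip":0.3},{"x":-11.3,"y":36,"z":0,"rx":0,"ry":0,"rz":0,"grip":0.3},{"x":-11,"y":37.5,"z":0,"rx":0,"ry":0,"rz":0,"grip":0.3}]' 60
python3 -c "
from h import *
go(.530,-.2317,.0235,104.5)"
```

```text
time: 30.72
eef_pos: [0.5291, -0.2331, 0.1725]
tcp_rot: [0.992, 0.127, -0.0, -0.0]
contact_force: [0.5, 0.8, -1.9]
opening: 0.37
finger_force: 60.4
tcp [ 0.5291 -0.2331  0.1725] yaw -75.4 q6 0.73 t 30.7167
shift mm [  1.2  -1.1 149. ]
rz [np.float64(0.1)]
```

Lower it into its compartment, release, then go over w300 at about (0.599, -0.153).

```bash
python3 -m creep '[{"x":1,"y":-1,"z":30,"rx":0,"ry":0,"rz":0,"grip":0.3},{"x":0,"y":0,"z":38,"rx":0,"ry":0,"rz":0,"grip":0.3},{"x":0,"y":0,"z":38,"rx":0,"ry":0,"rz":0,"grip":0.3},{"x":0,"y":0,"z":25,"rx":0,"ry":0,"rz":0,"grip":0.3},{"x":0,"y":0,"z":10,"rx":0,"ry":0,"rz":0,"grip":0.3},{"x":0,"y":0,"z":4,"rx":0,"ry":0,"rz":0,"grip":0.3},{"x":0,"y":0,"z":2,"rx":0,"ry":0,"rz":0,"grip":0.3},{"x":0,"y":0,"z":1,"rx":0,"ry":0,"rz":0,"grip":0.3},{"x":0,"y":0,"z":1,"rx":0,"ry":0,"rz":0,"grip":0.3},{"x":0,"y":0,"z":0,"rx":0,"ry":0,"rz":0,"grip":0.3}]' 60
python3 -m creep '[{"x":0,"y":0,"z":0,"rx":0,"ry":0,"rz":0,"grip":0.3},{"x":0,"y":0,"z":0,"rx":0,"ry":0,"rz":0,"grip":0.65},{"x":0,"y":0,"z":0,"rx":0,"ry":0,"rz":0,"grip":0.65},{"x":0,"y":0,"z":0,"rx":0,"ry":0,"rz":0,"grip":0.65},{"x":0,"y":0,"z":0,"rx":0,"ry":0,"rz":0,"grip":0.65},{"x":0,"y":0,"z":-5,"rx":0,"ry":0,"rz":0,"grip":0.65},{"x":0,"y":0,"z":-35,"rx":0,"ry":0,"rz":0,"grip":0.65},{"x":0,"y":0,"z":-40,"rx":0,"ry":0,"rz":0,"grip":0.65},{"x":0,"y":0,"z":0,"rx":0,"ry":0,"rz":5.3,"grip":0.7},{"x":0,"y":0,"z":0,"rx":0,"ry":0,"rz":5.3,"grip":0.75}]' 60
python3 -c "
from h import *
go(.599,-.153,.019,94)"
```

```text
time: 31.55
eef_pos: [0.5317, -0.2311, 0.0252]
tcp_rot: [0.992, 0.127, 0.001, 0.001]
contact_force: [1.4, -0.6, -1.6]
opening: 0.371
finger_force: 60.4
time: 32.38
eef_pos: [0.5328, -0.2319, 0.1078]
tcp_rot: [0.999, 0.033, 0.003, 0.002]
contact_force: [-0.1, -0.5, -1.4]
opening: 0.749
finger_force: 0.0
tcp [ 0.5328 -0.2319  0.1078] yaw -86.3 q6 0.92 t 32.3833
shift mm [ 70.6 -74.8  88.9]
rz [np.float64(-0.3)]
```

```bash
python3 -m creep '[{"x":23,"y":-25,"z":0,"rx":0,"ry":0,"rz":0,"grip":0.75},{"x":24,"y":-25,"z":0,"rx":0,"ry":0,"rz":0,"grip":0.75},{"x":23,"y":-24.5,"z":0,"rx":0,"ry":0,"rz":0,"grip":0.75},{"x":0,"y":0,"z":0,"rx":0,"ry":0,"rz":0,"grip":0.75},{"x":0,"y":0,"z":0,"rx":0,"ry":0,"rz":0,"grip":0.75},{"x":0,"y":0,"z":20,"rx":0,"ry":0,"rz":0,"grip":0.75},{"x":0,"y":0,"z":25,"rx":0,"ry":0,"rz":0,"grip":0.75},{"x":0,"y":0,"z":25,"rx":0,"ry":0,"rz":0,"grip":0.75},{"x":0,"y":0,"z":14,"rx":0,"ry":0,"rz":0,"grip":0.75},{"x":0,"y":0,"z":0,"rx":0,"ry":0,"rz":0,"grip":0.75}]' 60
python3 -m creep '[{"x":0,"y":0,"z":0,"rx":0,"ry":0,"rz":0,"grip":0.35},{"x":0,"y":0,"z":0,"rx":0,"ry":0,"rz":0,"grip":0.35},{"x":0,"y":0,"z":0,"rx":0,"ry":0,"rz":0,"grip":0.35},{"x":0,"y":0,"z":0,"rx":0,"ry":0,"rz":0,"grip":0.35},{"x":0,"y":0,"z":0,"rx":0,"ry":0,"rz":0,"grip":0.35},{"x":0,"y":0,"z":-10,"rx":0,"ry":0,"rz":0,"grip":0.35},{"x":0,"y":0,"z":-25,"rx":0,"ry":0,"rz":0,"grip":0.35},{"x":0,"y":0,"z":-40,"rx":0,"ry":0,"rz":0,"grip":0.35},{"x":0,"y":0,"z":-40,"rx":0,"ry":0,"rz":0,"grip":0.35},{"x":0,"y":0,"z":-40,"rx":0,"ry":0,"rz":0,"grip":0.35}]' 70
python3 -c "
from h import *
go(.5310,.0331,.132,104.5)"
```

```text
time: 33.22
eef_pos: [0.5917, -0.1508, 0.0153]
tcp_rot: [0.999, 0.034, -0.004, -0.002]
contact_force: [-0.1, 0.3, -1.0]
opening: 0.751
finger_force: 0.0
time: 34.05
eef_pos: [0.5939, -0.1504, 0.1749]
tcp_rot: [0.999, 0.035, -0.001, -0.001]
contact_force: [0.1, -0.7, -2.1]
opening: 0.431
finger_force: 70.6
tcp [ 0.5939 -0.1504  0.1749] yaw -86.0 q6 1.09 t 34.05
shift mm [ -49.9 -187.3   43.3]
rz [np.float64(-10.5)]
```

```bash
python3 -m creep '[{"x":-8.3,"y":-31,"z":0,"rx":0,"ry":0,"rz":0,"grip":0.35},{"x":-8.3,"y":-31,"z":0,"rx":0,"ry":0,"rz":0,"grip":0.35},{"x":-8.3,"y":-31,"z":0,"rx":0,"ry":0,"rz":0,"grip":0.35},{"x":-8.3,"y":-31,"z":0,"rx":0,"ry":0,"rz":0,"grip":0.35},{"x":-8.3,"y":-31,"z":0,"rx":0,"ry":0,"rz":0,"grip":0.35},{"x":-8.3,"y":-32,"z":0,"rx":0,"ry":0,"rz":0,"grip":0.35},{"x":0,"y":0,"z":0,"rx":0,"ry":0,"rz":-5.3,"grip":0.35},{"x":0,"y":0,"z":0,"rx":0,"ry":0,"rz":-5.3,"grip":0.35},{"x":0,"y":0,"z":15,"rx":0,"ry":0,"rz":0,"grip":0.35},{"x":0,"y":0,"z":15,"rx":0,"ry":0,"rz":0,"grip":0.35}]' 70
python3 -c "
from h import *
go(.5310,.0331,.113,104.5)"
```

```text
time: 34.88
eef_pos: [0.5326, 0.0326, 0.1449]
tcp_rot: [0.992, 0.128, 0.001, 0.0]
contact_force: [-0.3, 0.2, -2.6]
opening: 0.429
finger_force: 70.8
tcp [0.5326 0.0326 0.1449] yaw -75.3 q6 1.19 t 34.8833
shift mm [-1.5 -0.9 31.9]
rz [np.float64(0.2)]
```

```bash
python3 -m creep '[{"x":0,"y":0,"z":8,"rx":0,"ry":0,"rz":0,"grip":0.35},{"x":0,"y":0,"z":4,"rx":0,"ry":0,"rz":0,"grip":0.35},{"x":0,"y":0,"z":2,"rx":0,"ry":0,"rz":0,"grip":0.35},{"x":0,"y":0,"z":2,"rx":0,"ry":0,"rz":0,"grip":0.35},{"x":0,"y":0,"z":2,"rx":0,"ry":0,"rz":0,"grip":0.35},{"x":0,"y":0,"z":2,"rx":0,"ry":0,"rz":0,"grip":0.35},{"x":0,"y":0,"z":2,"rx":0,"ry":0,"rz":0,"grip":0.35},{"x":0,"y":0,"z":2,"rx":0,"ry":0,"rz":0,"grip":0.35},{"x":0,"y":0,"z":2,"rx":0,"ry":0,"rz":0,"grip":0.35},{"x":0,"y":0,"z":1,"rx":0,"ry":0,"rz":0,"grip":0.35}]' 70
python3 -m creep '[{"x":0,"y":0,"z":1,"rx":0,"ry":0,"rz":0,"grip":0.35},{"x":0,"y":0,"z":1,"rx":0,"ry":0,"rz":0,"grip":0.35},{"x":0,"y":0,"z":1,"rx":0,"ry":0,"rz":0,"grip":0.35},{"x":0,"y":0,"z":1,"rx":0,"ry":0,"rz":0,"grip":0.35},{"x":0,"y":0,"z":0,"rx":0,"ry":0,"rz":0,"grip":0.35},{"x":0,"y":0,"z":0,"rx":0,"ry":0,"rz":0,"grip":0.35},{"x":0,"y":0,"z":0,"rx":0,"ry":0,"rz":0,"grip":0.35},{"x":0,"y":0,"z":0,"rx":0,"ry":0,"rz":0,"grip":0.35},{"x":0,"y":0,"z":0,"rx":0,"ry":0,"rz":0,"grip":0.35},{"x":0,"y":0,"z":0,"rx":0,"ry":0,"rz":0,"grip":0.35}]' 70
```

```text
time: 35.72
eef_pos: [0.533, 0.0318, 0.1176]
tcp_rot: [0.992, 0.127, 0.001, 0.0]
contact_force: [-0.7, -0.0, 0.2]
opening: 0.43
finger_force: 71.2
time: 36.55
eef_pos: [0.5326, 0.0319, 0.1134]
tcp_rot: [0.992, 0.127, 0.0, 0.0]
contact_force: [0.9, 0.6, 0.0]
opening: 0.429
finger_force: 71.2
```

Nearly all of the weight is now on the pan, so I can release, rise, and retreat to a clear view.

```bash
python3 -m creep '[{"x":0,"y":0,"z":0,"rx":0,"ry":0,"rz":0,"grip":0.7},{"x":0,"y":0,"z":0,"rx":0,"ry":0,"rz":0,"grip":0.7},{"x":0,"y":0,"z":0,"rx":0,"ry":0,"rz":0,"grip":0.7},{"x":0,"y":0,"z":0,"rx":0,"ry":0,"rz":0,"grip":0.7},{"x":0,"y":0,"z":-5,"rx":0,"ry":0,"rz":0,"grip":0.7},{"x":0,"y":0,"z":-20,"rx":0,"ry":0,"rz":0,"grip":0.7},{"x":0,"y":0,"z":-35,"rx":0,"ry":0,"rz":0,"grip":0.7},{"x":0,"y":20,"z":-30,"rx":0,"ry":0,"rz":0,"grip":0.7},{"x":0,"y":38,"z":0,"rx":0,"ry":0,"rz":0,"grip":0.7},{"x":0,"y":38,"z":0,"rx":0,"ry":0,"rz":0,"grip":0.7}]' 60
python3 -m creep '[{"x":0,"y":40,"z":0,"rx":0,"ry":0,"rz":0,"grip":0.7},{"x":0,"y":40,"z":0,"rx":0,"ry":0,"rz":0,"grip":0.7},{"x":0,"y":40,"z":0,"rx":0,"ry":0,"rz":0,"grip":0.7},{"x":0,"y":40,"z":0,"rx":0,"ry":0,"rz":0,"grip":0.7},{"x":-20,"y":35,"z":0,"rx":0,"ry":0,"rz":0,"grip":0.7},{"x":-20,"y":35,"z":0,"rx":0,"ry":0,"rz":0,"grip":0.7},{"x":-20,"y":35,"z":0,"rx":0,"ry":0,"rz":0,"grip":0.7},{"x":-20,"y":35,"z":0,"rx":0,"ry":0,"rz":0,"grip":0.7},{"x":-20,"y":35,"z":0,"rx":0,"ry":0,"rz":0,"grip":0.7},{"x":-20,"y":35,"z":0,"rx":0,"ry":0,"rz":0,"grip":0.7}]' 60
python3 -m creep '[{"x":-31,"y":10,"z":-3,"rx":0,"ry":0,"rz":0,"grip":0.7},{"x":-31,"y":10,"z":-3,"rx":0,"ry":0,"rz":0,"grip":0.7},{"x":-31,"y":10,"z":-3,"rx":0,"ry":0,"rz":0,"grip":0.7},{"x":-31,"y":10,"z":-3,"rx":0,"ry":0,"rz":0,"grip":0.7},{"x":-31,"y":10,"z":-3,"rx":0,"ry":0,"rz":0,"grip":0.7},{"x":-31,"y":10,"z":-3,"rx":0,"ry":0,"rz":0,"grip":0.7},{"x":-31,"y":10,"z":-3,"rx":0,"ry":0,"rz":0,"grip":0.7},{"x":-31,"y":10,"z":-3,"rx":0,"ry":0,"rz":0,"grip":0.7},{"x":-31,"y":10,"z":-3,"rx":0,"ry":0,"rz":0,"grip":0.7},{"x":-31,"y":10,"z":-3,"rx":0,"ry":0,"rz":0,"grip":0.7}]' 60
python3 meas.py
python3 - <<'E'
import cv2; a=cv2.imread('pics/m.png')[140:420,200:450]
cv2.imwrite('pics/final.png',cv2.resize(a,None,fx=2.1,fy=2.1,interpolation=cv2.INTER_CUBIC))
E
```

```text
time: 37.38
eef_pos: [0.5585, -0.0616, 0.2074]
tcp_rot: [0.992, 0.128, 0.003, 0.001]
contact_force: [1.3, -0.3, -1.6]
opening: 0.699
finger_force: 0.0
time: 38.22
eef_pos: [0.5328, -0.4511, 0.2037]
tcp_rot: [0.992, 0.127, 0.0, -0.0]
contact_force: [1.5, -0.7, -0.3]
opening: 0.7
finger_force: 0.0
time: 39.05
eef_pos: [0.2573, -0.6247, 0.2338]
tcp_rot: [0.992, 0.127, 0.0, -0.0]
contact_force: [-0.0, -0.9, -0.1]
opening: 0.699
finger_force: 0.0
wpan corner score 0.777 dpx 3 2.09 full travel px [-0.25  9.4 ] beam -0.076
jar score 0.988 dpx 0 -4.94 full travel px [ -0.92 -10.41] beam -0.007
39.25 [ 0.25803464 -0.62441073  0.23350209]
w right 0.849 -1 4.81 beam 0.003
w front 0.991 1 3.85 beam -0.024
w back 0.791 -1 4.7 beam 0.0
j left 0.837 0 -4.96 beam -0.001
j back 0.99 0 -5.06 beam 0.002
j front 0.974 0 -4.52 beam -0.013
```

The beam is level at about -0.005 rad. My picture budget is used up, so I'll check the tray contents and the pan weights numerically.

Run:
```python
import cv2
r=cv2.imread('pics/side0.png',0);m=cv2.imread('pics/m.png',0)
k=lambda p:(int(p[0]/4.5+290),int(p[1]/4.5+290))
for n,p in [('w250',(412,335)),('w200',(285,400)),('peg',(312,195)),('stick',(192,285)),('w300',(445,140)),('w100',(550,250))]:
    u,v=k(p);h=10;a=r[v-h:v+h,u-h:u+h];s=cv2.matchTemplate(m[v-h-8:v+h+8,u-h-8:u+h+8],a,cv2.TM_CCOEFF_NORMED);_,q,_,l=cv2.minMaxLoc(s);print(n,round(q,3),l[0]-8,l[1]-8)
    if n in('w300','w100'):
        s=cv2.matchTemplate(m[195:275,270:370],a[:, :],cv2.TM_CCOEFF_NORMED);_,q,_,l=cv2.minMaxLoc(s);print(' on pan',round(q,3),l[0]+270+h,l[1]+195+h)
```

```text
w250 0.984 1 0
w200 0.955 0 -1
peg 0.991 0 0
stick 0.854 0 0
w300 0.471 -8 7
 on pan 0.874 319 244
w100 0.244 0 0
 on pan 0.671 337 229
```

```bash
python3 -c "
from plant import sign_off
print(sign_off())"
```

```text
the job is handed in; nothing more can be done
None
```

The jar weighs about 405 g; w300 and w100 are on the weight pan with the beam level to about -0.005 rad (image estimate), w250 and w200 are back in the tray, and the job is handed in (no verdict returned).

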